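# Gauge the gingerbread bars and pack them by height

## Task

Move the jam jar off the board and stand it on the red coaster. Then stand the thickness gauge squarely across each gingerbread bar where it lies on the board, both legs flat on the board and the foot on the middle of the bar, for a second, taking the bars in order of their icing stripes (fewest first, not every number is there). At the end the bars lower than 30 mm must lie flat in the green tin, the higher ones flat on the marble slab (none on top of another), the gauge must stand on its cork mat again and the jar on the coaster; leave everything else on the table alone.

Things in the scene. Friction and masses are not known exactly. Their poses are not given: they have to be found in the camera images.
- bar1: dark brown gingerbread bar, 90 mm long (its x) by 40 mm wide (its y), marked by 1 white icing stripe 9 mm wide across its top, 20 mm apart, counted from its +x end (flat, nothing to feel). Hard, flat-topped, about 90 g. Origin: centre of its underside, z up. It is either 22 mm (flat) or 36 mm (risen) high; which of the two is to be found with the gauge. Always present.
- bar2: dark brown gingerbread bar, 90 mm long (its x) by 40 mm wide (its y), marked by 2 white icing stripes 9 mm wide across its top, 20 mm apart, counted from its +x end (flat, nothing to feel). Hard, flat-topped, about 90 g. Origin: centre of its underside, z up. It is either 22 mm (flat) or 36 mm (risen) high; which of the two is to be found with the gauge. May be absent.
- bar3: dark brown gingerbread bar, 90 mm long (its x) by 40 mm wide (its y), marked by 3 white icing stripes 9 mm wide across its top, 20 mm apart, counted from its +x end (flat, nothing to feel). Hard, flat-topped, about 90 g. Origin: centre of its underside, z up. It is either 22 mm (flat) or 36 mm (risen) high; which of the two is to be found with the gauge. May be absent.
- bar4: dark brown gingerbread bar, 90 mm long (its x) by 40 mm wide (its y), marked by 4 white icing stripes 9 mm wide across its top, 20 mm apart, counted from its +x end (flat, nothing to feel). Hard, flat-topped, about 90 g. Origin: centre of its underside, z up. It is either 22 mm (flat) or 36 mm (risen) high; which of the two is to be found with the gauge. May be absent.
- jar: closed amber jam jar with a red lid, upright cylinder 58 mm across (lid), 56 mm (glass, below 76 mm), 100 mm high, about 300 g; at the start it stands on the board close beside bar 1, where a leg of the gauge must go. Origin: centre of its underside.
- coaster: fixed round red coaster, 110 mm across, 6 mm thick, on the table. Origin: centre of its underside.
- gauge: loose bridge gauge, 450 g, same either way round: blue beam (30 mm in x, 84 in y, 50 to 80 mm above the soles) on two legs (36 mm in x, 12 in y, 60 apart inside). Bars fit between the legs, length along its x. Grasp the beam, fingers closing along its x, tips 44 mm or more above the soles. Origin: midway between the legs at sole level, z up. Starts on its mat.
- foot (a joint): the gauge's foot sliding up, in m: 0 hanging free, underside 12 mm above the soles; with the legs flat, part height = 12 mm + this (10 mm on a flat bar, 24 on a risen one). Sprung down (0.5 N at 0, 50 N/m; the gauge's weight keeps it seated), travel 36 mm. Steel disc 24 mm across; a red button on its stem, its top 10 mm over the beam's at 0, rises with it.
- foot_tip (a point): centre of the underside of the gauge's foot
- mat: fixed cork mat, 120 x 120 mm, 6 mm thick, the gauge's place. Origin: centre of its underside.
- board: fixed light wooden board, 320 (x) x 320 (y) mm, 12 mm thick, on which the bars lie. Origin: centre of its underside.
- tin: fixed open green tin, 150 (x) x 190 (y) mm outside, walls 28 mm high and 4 mm thick, floor 4 mm thick; for bars lower than 30 mm (never more than two; two fit side by side, each with its length along x, at y = -38 and +38 mm). Origin: centre of its underside.
- platter: fixed white marble slab, 160 (x) x 190 (y) mm, 10 mm thick, no rim; for the bars higher than 30 mm (never more than two). Origin: centre of its underside.
- tealight1: bystander: a tea light, to be left alone
- tealight2: bystander: a tea light, to be left alone
- cutter: bystander: the copper cutter, to be left alone
- mug: bystander: the mug, to be left alone
- sifter: bystander: the sifter, to be left alone
- spice: bystander: the spice jar, to be left alone
- spoon: bystander: the spoon, to be left alone
Things that resemble listed ones, but are neither listed nor needed, are in the scene too. Leave any purple look-alike of the bar1 alone.

How it is judged:
On the way, in this order (a step that is already met when the one before it is completed fails the run):
1. the jar stands upright on the red coaster (horizontal distance between jar and coaster below 0.03 m and z of jar in the frame of coaster between 0.002 and 0.011 m and angle between jar's own z axis and vertical below 0.1 rad and linear speed of jar below 0.03 m/s), for 0.3 s.
2. the gauge stands with both legs flat on the board across the bar with 1 stripe, its foot resting on the bar's top near the middle (horizontal distance between foot_tip and bar1 below 0.03 m and z of foot_tip in the frame of bar1 between 0.018 and 0.025 m and z of gauge in the frame of bar1 between -0.004 and 0.0035 m and angle between the z axis of gauge and the z axis of bar1, either way round below 0.06 rad and z of bar1 in the frame of board between 0.008 and 0.016 m and angle between bar1's own z axis and vertical below 0.08 rad), for 0.3 s.
3. the gauge stands with both legs flat on the board across the bar with 2 stripes, its foot resting on the bar's top near the middle (horizontal distance between foot_tip and bar2 below 0.03 m and z of foot_tip in the frame of bar2 between 0.032 and 0.039 m and z of gauge in the frame of bar2 between -0.004 and 0.0035 m and angle between the z axis of gauge and the z axis of bar2, either way round below 0.06 rad and z of bar2 in the frame of board between 0.008 and 0.016 m and angle between bar2's own z axis and vertical below 0.08 rad), for 0.3 s.
4. the gauge stands with both legs flat on the board across the bar with 3 stripes, its foot resting on the bar's top near the middle (horizontal distance between foot_tip and bar3 below 0.03 m and z of foot_tip in the frame of bar3 between 0.032 and 0.039 m and z of gauge in the frame of bar3 between -0.004 and 0.0035 m and angle between the z axis of gauge and the z axis of bar3, either way round below 0.06 rad and z of bar3 in the frame of board between 0.008 and 0.016 m and angle between bar3's own z axis and vertical below 0.08 rad), for 0.3 s.
5. the gauge stands with both legs flat on the board across the bar with 4 stripes, its foot resting on the bar's top near the middle (horizontal distance between foot_tip and bar4 below 0.03 m and z of foot_tip in the frame of bar4 between 0.018 and 0.025 m and z of gauge in the frame of bar4 between -0.004 and 0.0035 m and angle between the z axis of gauge and the z axis of bar4, either way round below 0.06 rad and z of bar4 in the frame of board between 0.008 and 0.016 m and angle between bar4's own z axis and vertical below 0.08 rad), for 0.3 s.
At the end, for the whole second after the job is handed in: Jar upright on the coaster (within 30 mm of its centre); gauge upright on the cork mat (within 45 mm of its centre); every 22 mm bar flat on the tin's floor, every 36 mm bar flat on the slab, its centre within 65 mm (x) and 90 mm (y) of the slab's; all at rest (all of step 1 and horizontal distance between gauge and mat below 0.045 m and z of gauge in the frame of mat between 0.002 and 0.011 m and angle between each of gauge, bar1, bar2, bar3, bar4's own z axis and vertical below 0.1 rad and linear speed of each of gauge, bar1, bar2, bar3, bar4 below 0.03 m/s and x of bar1 in the frame of tin between -0.05 and 0.05 m and y of bar1 in the frame of tin between -0.075 and 0.075 m and z of bar1 in the frame of tin between 0.001 and 0.009 m and x of bar2 in the frame of platter between -0.065 and 0.065 m and y of bar2 in the frame of platter between -0.09 and 0.09 m and z of bar2 in the frame of platter between 0.006 and 0.0145 m and x of bar3 in the frame of platter between -0.065 and 0.065 m and y of bar3 in the frame of platter between -0.09 and 0.09 m and z of bar3 in the frame of platter between 0.006 and 0.0145 m and x of bar4 in the frame of tin between -0.05 and 0.05 m and y of bar4 in the frame of tin between -0.075 and 0.075 m and z of bar4 in the frame of tin between 0.001 and 0.009 m); the robot touches nothing.
It fails at once if something else on the table (tea light, cutter, mug, sifter, spice jar, spoon) was pushed more than 40 mm from its place (distance of any of tealight1, tealight2, cutter, mug, sifter, spice, spoon from where it was at the start of the episode above 0.04 m).
Of bar2, bar3, bar4 only 2 to 3 are there at a start; the rules pass over those that are not, and their reading is None.
At some moment in a run one of bar1, bar2, bar3, bar4 may be knocked a few centimetres aside while the robot is not near it.
It also fails if it takes over 210 s, if anything falls off the work surface, if the arm or the gripper's body presses on something with over 40 N, if the wrist force passes 120 N, or if a joint passes its speed limit or range.

## Robot

A 6-joint arm with a two-finger parallel gripper is mounted at the origin on the work surface. World frame = base frame: x ahead of the robot, y to its left, z up, the work surface at z = 0. Lengths are in m, angles in rad, forces in N, time in s.
With the tool pointing down it reaches from about 0.325 to 0.85 m from the base axis. Payload 15.5 kg.
Tool frame: the origin (TCP) lies at the very end of the fingers, on their centre line; the grasp point (between the pads) lies arm.tcp_to_grasp behind it (arm.tcp_to_grasp is the distance from the TCP to the grasp point, in m); z points along the fingers, y is the line along which they close (so a half turn about z gives the same grasp; the last joint's range is limited). The gripper opens to 91 mm and grips with 3 to 60 N. Pads are 32 mm wide; open, the fingers measure 118 mm over their backs; the gripper's body (76 mm by 178 mm) begins 60 mm behind the grasp point.
Start: joints at [1.24, 0.494, 1.345, -0, 1.302, -0.096], TCP at [0.146, 0.608, 0.214] pointing down, gripper open.
Joint ranges: [-2.91, 2.91], [-0.82, 2.16], [0.22, 2.67], [-1.22, 4.37], [0.12, 2.79], [-3.08, 3.08]. Speed limits (rad/s): [1.89, 1.89, 2.57, 3.01, 3.01, 3.01].

## Interface

Orientations are given as a 3x3 rotation matrix whose columns are the frame's x, y, z axes.
In Python, from workcell import arm, cams gives the robot as it stands. The module is installed in compiled form; this text tells all that it offers.
- The arm moves only by the tool move_arm, never from a script. Its argument "commands" is one flat list of numbers, 6 for each row, row after row: the shift along the tool's x, y, z in units of 200 mm (1.0 is 200 mm), then the turn, a rotation vector about the tool's x, y, z in units of 0.5 rad (1.0 is 0.5 rad). In form: [x, y, z, ax, ay, az, x, y, z, ax, ay, az, ...]. A call has 1 to 5 rows; each row shifts and turns the commanded pose from where the row before left it, along the tool's axes as they then stand; what a row does not reach is not made up. A row lasts 1/8 s, in which the tool goes at most 62.5 mm and 10.7 degrees, less where a joint would pass 70% of its speed; a pose out of reach is approached as far as the arm can. A call with a number of a shift or a turn outside -1 to 1 is refused whole. A call with a gripper value outside its range is refused whole. "jaw" is the opening, from -1 (shut) to 1 (fully open), set as the call begins (left out, the last holds). The fingers move at their own pace and stop on an object; "force" is the grip in N (left out, the last holds). Time passes only in rows, so rows that do not move let the fingers close. It gives the time, the measured TCP pose, the force, the opening and the grip force at its end, in the units of the state.
- arm.observe(): the state, without advancing time (a new reading comes with each control period).
- cams.snapshot(name): name is "side" or "top" or "wrist"; returns a dict with "color" (480x640x3 uint8, blue, green, red), "mtx" (3x3 intrinsics, pixels), "k1" (the pictures are not rectified: a ray, as slopes to the right and down, at radius r is drawn at 1 + k1 r^2 times it, then the intrinsics apply), "rvec" (rotation vector, rad) and "tvec" (3), from world to camera coordinates, as OpenCV has them. Camera axes: x right, y down, z forward; pixel columns grow to the right and rows downward; lengths in m; the calibration is good to about 2 mm. A picture is of the moment at which its call begins. There is no depth.
- arm.sign_off(): hands the job in; it is judged then, once.
Trained networks look in the newest picture that a camera, given by its name, has taken for a name from the list of things; names that differ only in an ending like _2 or _b are one class to them, and where a whole thing is asked for, a point or a joint stands for the part that bears it (a point fixed in the world has none). Each returns a list of dicts, best first, with "p" (0 to 1); they miss things now and then, are a little off and sometimes report something else, mostly with a low value. They report only what shows in the picture. A call takes as long as a camera call. They do not tell look-alikes from the thing itself.
- cams.look_for(label, camera): "location" ([x, y, z] in m, in world coordinates, good to about 4 mm: the middle of the surface that is visible of it).
- cams.regions_of(label, camera): "pixels" (480x640 bool, what is visible of it).
- cams.place_of(label, camera): "location" ([x, y, z] in m, in world coordinates, good to about 4 mm: a listed point, or the origin of a listed thing).
The state is a dict: "t": time; "qpos": joint angles; "qvel": joint speeds; "effort": joint torques, N m; "eef_pos": TCP position; "tcp_rot": TCP orientation; "wrist_force": force on the tool from outside, world axes, zero at the start; "torque": the same for the moment, N m; "width": finger opening in m; "finger_force": force on a finger pad.
Only numpy, scipy, OpenCV 4.12 (cv2) and the standard library are available. Lean on these libraries where they do the work, as an engineer would, in place of code of your own. Each camera call takes 0.05 s, during which the arm holds its last target. There are 200 camera calls.

## Working session

There is one attempt and no reset: what is moved stays moved. The work goes in short steps, Python scripts to look and compute and a tool call to move; the robot and the scene stay as the last step left them, time stands still between calls to the robot, and variables do not carry over. Pictures are saved under pics/ and viewed, at most 14 in all, crops included, and the job is handed in when it is done.

Besides the shell and the picture viewer there is one more tool, called in YAML: its name, and indented under it one key for each argument. move_arm: Moves the arm, as the interface text tells. Shifts and turns lie within -1 to 1; 1 stands for 200 mm of shift or 0.5 rad of turn. Its arguments: {"type":"object","properties":{"commands":{"type":"array","items":{"type":"number","minimum":-1,"maximum":1}},"jaw":{"type":"number"},"force":{"type":"number"}},"required":["commands"]}

```bash
mkdir -p pics; cat > h.py <<'E'
import numpy as np, cv2
from workcell import arm, cams
def snap(n,f=None):
    s=cams.snapshot(n)
    if f: cv2.imwrite('pics/'+f,s['color'])
    return s
def ray(s,px,z):
    "pixels (N,2) -> world points on plane z"
    px=np.atleast_2d(np.float64(px)); K=s['mtx']
    d=np.stack([(px[:,0]-K[0,2])/K[0,0],(px[:,1]-K[1,2])/K[1,1]],1); u=d.copy()
    for _ in range(20): u=d/(1+s['k1']*(u**2).sum(1,keepdims=True))
    R=cv2.Rodrigues(np.float64(s['rvec']))[0]; t=np.float64(s['tvec']).ravel()
    c=-R.T@t; v=np.c_[u,np.ones(len(u))]@R
    return c+v*((z-c[2])/v[:,2])[:,None]
E
python3 - <<'E'
from h import *
s=snap('top','top0.png'); snap('side','side0.png')
o=arm.observe(); print(o['t'],o['eef_pos'],o['tcp_rot'],o['width'],arm.tcp_to_grasp)
for c in ('top','side'):
  for n in ['bar1','jar','coaster','gauge','foot_tip','mat','board','tin','platter']:
    print(c,n,[(np.round(d['location'],3).tolist(),round(d['p'],2)) for d in cams.place_of(n,c)][:6])
print(o['t'],arm.observe()['t'])
E
```

```text
0.1 [0.1458852  0.60736404 0.21338132] [[-9.72331116e-01  2.33606615e-01 -3.88622597e-04]
 [ 2.33606906e-01  9.72330511e-01 -1.09125410e-03]
 [ 1.22945432e-04 -1.15184524e-03 -9.99999329e-01]] 0.09116909596922904 0.0188
top bar1 [([0.616, 0.09, 0.014], 0.84), ([0.224, 0.262, 0.001], 0.79), ([0.481, -0.007, 0.012], 0.75), ([0.638, -0.041, 0.009], 0.68), ([0.488, -0.055, 0.011], 0.65)]
top jar [([0.479, -0.009, 0.014], 0.62)]
top coaster [([0.619, 0.288, 0.002], 0.88)]
top gauge [([0.644, -0.285, 0.004], 0.84)]
top foot_tip [([0.42, -0.349, -0.0], 0.67), ([0.637, -0.278, 0.019], 0.6)]
top mat [([0.631, -0.281, 0.001], 0.93), ([0.419, -0.354, -0.001], 0.39)]
top board [([0.554, 0.016, -0.002], 0.97)]
top tin [([0.428, 0.33, -0.002], 0.72)]
top platter [([0.42, -0.348, 0.002], 0.71)]
side bar1 [([0.634, -0.044, 0.008], 0.96), ([0.612, 0.086, 0.013], 0.87), ([0.223, 0.257, -0.0], 0.73), ([0.494, -0.055, 0.01], 0.55)]
side jar [([0.482, 0.0, 0.007], 0.77), ([0.341, -0.155, -0.003], 0.38)]
side coaster [([0.617, 0.289, -0.001], 0.59)]
side gauge [([0.637, -0.278, 0.008], 0.86)]
side foot_tip [([0.637, -0.279, 0.018], 0.57), ([0.752, 0.24, 0.003], 0.56)]
side mat [([0.633, -0.278, -0.004], 0.73), ([0.428, 0.33, 0.001], 0.22)]
side board [([0.554, 0.014, -0.001], 0.78), ([0.622, -0.458, 0.001], 0.74), ([0.429, 0.33, 0.002], 0.47)]
side tin [([0.43, 0.332, 0.001], 0.85), ([0.341, -0.154, -0.002], 0.72), ([0.554, 0.014, -0.0], 0.66)]
side platter [([0.422, -0.348, 0.005], 0.89), ([0.784, 0.122, 0.002], 0.7)]
0.1 1.0
```

View pics/top0.png

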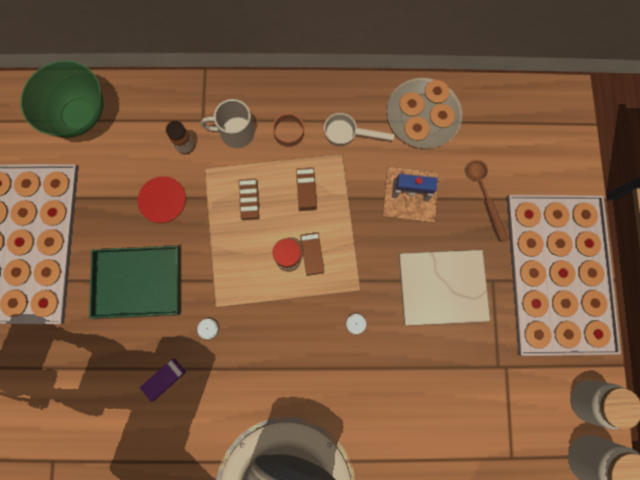

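View pics/side0.png

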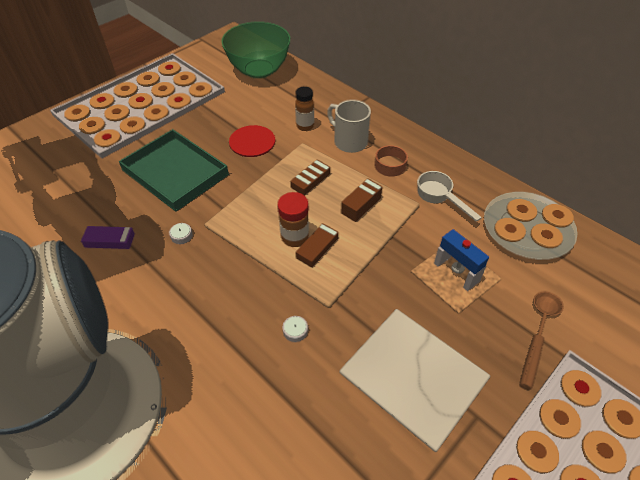

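The top view has +x up and +y left. Bar1 is at px (312,254), the 2-stripe bar at (306,189), and a 3- or 4-stripe bar at (249,199). The jar is at (287,252) and the gauge on its mat at (415,184). The tin is at (136,282), the slab at (445,287), and the purple decoy at (163,380). Next I fit box models to the masks.

```bash
cat >> h.py <<'E'
from scipy.optimize import minimize
def proj(s,P):
    R=cv2.Rodrigues(np.float64(s['rvec']))[0]; t=np.float64(s['tvec']).ravel()
    c=np.asarray(P)@R.T+t; u=c[:,:2]/c[:,2:]; u=u*(1+s['k1']*(u**2).sum(1,keepdims=True))
    return u*[s['mtx'][0,0],s['mtx'][1,1]]+[s['mtx'][0,2],s['mtx'][1,2]]
def box(x,y,a,L,W,z0,z1):
    c,n=np.cos(a),np.sin(a)
    return np.array([[x+c*i*L/2-n*j*W/2,y+n*i*L/2+c*j*W/2,z] for i in(-1,1) for j in(-1,1) for z in(z0,z1)])
def iou(s,m,P):
    i=np.zeros((480*4,640*4),np.uint8); h=cv2.convexHull(np.float32(proj(s,P)*4+1.5)).astype(np.int32)
    cv2.fillConvexPoly(i,h,1); i=cv2.resize(i.astype(np.float32),(640,480),interpolation=cv2.INTER_AREA)
    return np.minimum(i,m).sum()/np.maximum(i,m).sum()
def fit(views,x,y,L,W,z0,z1,angs=np.arange(0,3.1,.26)):
    "views [(snap,mask)] -> x,y,yaw,score of an L x W box"
    f=lambda p:-sum(iou(s,m,box(*p,L,W,z0,z1)) for s,m in views)/len(views)
    a=min(angs,key=lambda a:f([x,y,a]))
    r=minimize(f,[x,y,a],method='Nelder-Mead',options=dict(initial_simplex=[[x,y,a],[x+.006,y,a],[x,y+.006,a],[x,y,a+.12]],maxfev=150))
    return np.r_[r.x,-r.fun]
def hullmask(m):
    m=np.uint8(m); o=np.zeros_like(m); p=cv2.findNonZero(m); cv2.fillConvexPoly(o,cv2.convexHull(p),1); return o
def masks(label,s,cam,x,y,z):
    "region of label nearest to world point"
    q=proj(s,[[x,y,z]])[0]; r=[d['pixels'] for d in cams.regions_of(label,cam)]
    r=[m for m in r if m.sum()>20]
    return min(r,key=lambda m:np.hypot(*(np.argwhere(m).mean(0)[::-1]-q))) if r else None
E
cat > f1.py <<'E'
from h import *
S={c:snap(c) for c in('top','side')}
def go(label,x,y,L,W,z0,z1s,hull=True):
    v=[]
    for c,s in S.items():
        m=masks(label,s,c,x,y,z1s[0]/2)
        if m is not None: v.append((s,hullmask(m) if hull else np.uint8(m)))
    for z1 in z1s:
        for w in ([v]): print(label,z1,np.round(fit(w,x,y,L,W,z0,z1),4),[int(m.sum()) for _,m in w])
for x,y in((.49,-.055),(.635,-.043),(.614,.088)): go('bar1',x,y,.09,.04,.012,(.034,.048))
go('tin',.428,.33,.15,.19,0,(.028,)); go('platter',.42,-.348,.16,.19,0,(.01,)); go('mat',.632,-.28,.12,.12,0,(.006,))
v=[]
for c,s in S.items():
    b=s['color'].astype(int); m=((b[...,0]>b[...,2]+30)&(b[...,0]>b[...,1]+25)).astype(np.uint8)
    q=proj(s,[[.637,-.278,.07]])[0].astype(int); k=np.zeros_like(m); k[q[1]-40:q[1]+40,q[0]-40:q[0]+40]=1
    n,l,st,ce=cv2.connectedComponentsWithStats(m*k); i=1+st[1:,4].argmax(); v.append((s,hullmask(l==i)))
print('beam',np.round(fit(v,.637,-.278,.03,.084,.056,.086),4))
im=S['top']['color'][150:300,200:360]; cv2.imwrite('pics/c1.png',cv2.resize(im,None,fx=4,fy=4,interpolation=cv2.INTER_CUBIC))
o=arm.observe(); print(o['t'])
E
python3 f1.py
```

```text
bar1 0.034 [ 0.493  -0.0553  0.1643  0.9359] [752, 1040]
bar1 0.048 [ 0.4924 -0.0552  0.1825  0.8444] [752, 1040]
bar1 0.034 [ 0.6408 -0.041   0.0738  0.9077] [788, 991]
bar1 0.048 [ 0.6373 -0.0419  0.0712  0.9158] [788, 991]
bar1 0.034 [0.6169 0.0864 0.0711 0.9425] [789, 791]
bar1 0.048 [0.6149 0.0855 0.0832 0.8327] [789, 791]
tin 0.028 [0.431  0.3303 0.0538 0.9729] [6443, 5153]
platter 0.01 [ 0.4213 -0.3499  0.0405  0.9783] [6284, 11166]
mat 0.006 [ 0.6343 -0.2839  1.4646  0.8795] [2884, 2919]
beam [ 0.64   -0.2812 -0.08    0.8036]
1.7
```

View pics/c1.png

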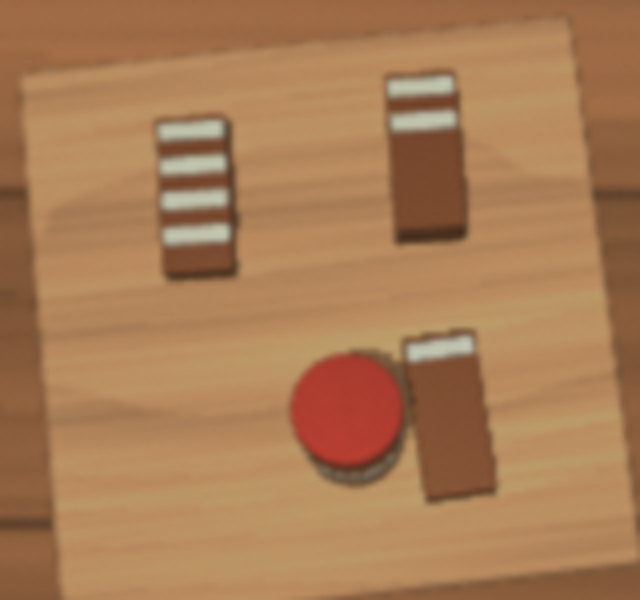

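The crop shows bars with 1, 2 and 4 stripes; bar3 is absent. The jar lid centre is at about px (287,252.5). Next is a waypoint planner, then the jar.

```bash
cat >> h.py <<'E'
from scipy.spatial.transform import Rotation as Ro
def Rt(a): c,s=np.cos(a),np.sin(a); return np.array([[-s,c,0],[c,s,0],[0,0,-1.]])
def plan(wps,step=.05,turn=.14,start=None):
    "wps: (x,y,z,closing angle) or a number = pause rows or a 'label' (breaks the call); prints rows in calls of <=5"
    if start is None: o=arm.observe(); p,R=o['eef_pos'].copy(),Ro.from_matrix(o['tcp_rot'])
    else: p,R=np.array(start[:3]),Ro.from_matrix(Rt(start[3]))
    rows=[]; 
    def flush():
        for i in range(0,len(rows),5): print(str([float(v) for r in rows[i:i+5] for v in r]).replace(' ','').replace('.0,',',').replace('.0]',']').replace('-0,','0,'))
        rows.clear()
    for w in wps:
        if isinstance(w,str): flush(); print('#',w); continue
        if isinstance(w,int): rows+= [[0]*6]*w; continue
        T=Ro.from_matrix(Rt(w[3])); g=np.array(w[:3])
        n=max(1,int(np.ceil(max(np.linalg.norm(g-p)/step,(R.inv()*T).magnitude()/turn))))
        for k in range(n,0,-1):
            d=np.round(R.inv().apply((g-p)/k)/.2,3); r=np.round((R.inv()*T).as_rotvec()/k/.5,3)
            rows.append(list(d)+list(r)); p=p+R.apply(d*.2); R=R*Ro.from_rotvec(r*.5)
    flush()
def near(a,ref): return a-np.pi*np.round((a-ref)/np.pi)
def st():
    o=arm.observe(); print('t',round(o['t'],2),'p',np.round(o['eef_pos'],4),'ang',round(float(np.arctan2(o['tcp_rot'][1,1],o['tcp_rot'][0,1])),3),'w',round(o['width'],4),'F',np.round(o['wrist_force'],1)); return o
E
python3 - <<'E'
from h import *
s=snap('top'); S=snap('side')
print('lid',ray(s,[286.75,252.5],.112))
for c,q in(('top',s),('side',S)):
  for n,z in(('coaster',.006),):
    m=masks(n,q,c,.618,.2885,.006); print(c,n,ray(q,np.argwhere(m).mean(0)[::-1],z), m.sum())
m=masks('jar',S,'side',.48,0,.05);r=S['color'].astype(int);rm=m&(r[...,2]>r[...,1]+60);ys,xs=np.where(rm);print(xs.min(),xs.max(),ys.min(),ys.max(),proj(S,[[.48,-.003,.112],[.48,-.003,.1]]))
a=1.4
plan([(.48,-.003,.2,a),'down',(.48,-.003,.085,a)])
E
```

```text
lid [[ 0.47995579 -0.0042653   0.112     ]]
top coaster [[0.61910911 0.28689256 0.006     ]] 1829
side coaster [[0.61797654 0.28390998 0.006     ]] 1138
277 307 193 220 [[291.28820659 202.61881989]
 [291.5616568  207.02726088]]
[-0.167,-0.184,0.005,0,0,-0.009,-0.166,-0.185,0.005,0,0,-0.009,-0.165,-0.186,0.005,0,0,-0.009,-0.164,-0.186,0.005,0,0,-0.009,-0.164,-0.187,0.005,0,0,-0.009]
[-0.163,-0.188,0.005,0,0,-0.009,-0.162,-0.189,0.005,0,0,-0.009,-0.161,-0.189,0.005,0,0,-0.01,-0.16,-0.19,0.005,0,0,-0.009,-0.159,-0.191,0.005,0,0,-0.01]
[-0.158,-0.192,0.005,0,0,-0.009,-0.158,-0.193,0.005,0,0,-0.01,-0.156,-0.193,0.005,0,0,-0.009,-0.156,-0.194,0.005,0,0,-0.01]
# down
[0,0,0.192,0,0,0,0,0,0.191,0,0,0,0,0,0.192,0,0,0]
```

move_arm:
  commands: [-0.167, -0.184, 0.005, 0, 0, -0.009, -0.166, -0.185, 0.005, 0, 0, -0.009, -0.165, -0.186, 0.005, 0, 0, -0.009, -0.164, -0.186, 0.005, 0, 0, -0.009, -0.164, -0.187, 0.005, 0, 0, -0.009]
  jaw: 1
  force: 20

```text
t: 2.58
eef_pos: [0.2658, 0.3884, 0.209]
tcp_rot: [[-0.977, 0.211, 0.0], [0.211, 0.977, 0.0], [-0.0, 0.0, -1.0]]
wrist_force: [1.7, 0.3, -0.2]
width: 0.0916
finger_force: 0.0
```

move_arm:
  commands: [-0.163, -0.188, 0.005, 0, 0, -0.009, -0.162, -0.189, 0.005, 0, 0, -0.009, -0.161, -0.189, 0.005, 0, 0, -0.01, -0.16, -0.19, 0.005, 0, 0, -0.009, -0.159, -0.191, 0.005, 0, 0, -0.01]

```text
t: 3.2
eef_pos: [0.3853, 0.1702, 0.2041]
tcp_rot: [[-0.982, 0.188, 0.001], [0.188, 0.982, 0.0], [-0.001, 0.0, -1.0]]
wrist_force: [-0.2, 0.3, 0.2]
width: 0.0913
finger_force: 0.0
```

move_arm:
  commands: [-0.158, -0.192, 0.005, 0, 0, -0.009, -0.158, -0.193, 0.005, 0, 0, -0.01, -0.156, -0.193, 0.005, 0, 0, -0.009, -0.156, -0.194, 0.005, 0, 0, -0.01]

```text
t: 3.7
eef_pos: [0.4807, -0.0047, 0.2001]
tcp_rot: [[-0.985, 0.17, 0.001], [0.17, 0.985, -0.0], [-0.001, 0.0, -1.0]]
wrist_force: [1.9, 2.1, 0.1]
width: 0.0913
finger_force: 0.0
```

move_arm:
  commands: [0, 0, 0.192, 0, 0, 0, 0, 0, 0.191, 0, 0, 0, 0, 0, 0.192, 0, 0, 0, 0, 0, 0, 0, 0, 0]

```text
t: 4.2
eef_pos: [0.4785, -0.0029, 0.0833]
tcp_rot: [[-0.985, 0.17, -0.004], [0.17, 0.985, 0.001], [0.004, -0.0, -1.0]]
wrist_force: [-0.2, -0.3, 0.7]
width: 0.0912
finger_force: 0.0
```

move_arm:
  commands: [0, 0, 0, 0, 0, 0, 0, 0, 0, 0, 0, 0, 0, 0, 0, 0, 0, 0, 0, 0, 0, 0, 0, 0, 0, 0, 0, 0, 0, 0]
  jaw: -1
  force: 20

```text
t: 4.82
eef_pos: [0.4804, -0.003, 0.0855]
tcp_rot: [[-0.985, 0.17, 0.001], [0.17, 0.985, -0.0], [-0.001, 0.0, -1.0]]
wrist_force: [-0.6, 1.6, 9.7]
width: 0.0577
finger_force: 20.0
```

```bash
python3 - <<'E'
from h import *
o=st(); p=o['eef_pos']; a=1.4; z=p[2]; x,y=.6185,.2865
# preserve grasp offset: jar assumed centred
plan([(p[0],p[1],z+.07,a),'check',(x,y,z+.07,a),'lower',(x,y,z-.0045,a),1,'open, then up',3,(x,y,z+.12,a)])
E
```

```text
t 4.83 p [ 0.4804 -0.003   0.0855] ang 1.4 w 0.0577 F [-0.6  1.6  9.7]
[0,0,-0.175,0,0.001,0,0,0,-0.175,0,0.002,0]
# check
[-0.062,0.221,0,0,0,0,-0.062,0.221,0,0,0,0,-0.062,0.22,0,0,0,0,-0.062,0.221,0,0,0,0,-0.062,0.22,0,0,0,0]
[-0.062,0.221,0,0,0,0,-0.063,0.22,0,0,0,0]
# lower
[0,0,0.186,0,0,0,0,0,0.187,0,0,0,0,0,0,0,0,0]
# open, then up
[0,0,0,0,0,0,0,0,0,0,0,0,0,0,0,0,0,0,0,0,-0.208,0,0,0,0,0,-0.207,0,0,0]
[0,0,-0.208,0,0,0]
```

move_arm:
  commands: [0, 0, -0.175, 0, 0, 0, 0, 0, -0.175, 0, 0, 0]

```text
t: 5.08
eef_pos: [0.4794, -0.003, 0.1556]
tcp_rot: [[-0.985, 0.17, -0.001], [0.17, 0.985, 0.0], [0.001, -0.0, -1.0]]
wrist_force: [0.2, 0.1, -2.5]
width: 0.0573
finger_force: 20.0
```

move_arm:
  commands: [-0.062, 0.221, 0, 0, 0, 0, -0.062, 0.221, 0, 0, 0, 0, -0.062, 0.22, 0, 0, 0, 0, -0.062, 0.221, 0, 0, 0, 0, -0.062, 0.22, 0, 0, 0, 0]

```text
t: 5.7
eef_pos: [0.5788, 0.2052, 0.1548]
tcp_rot: [[-0.985, 0.17, -0.0], [0.17, 0.985, -0.0], [0.0, -0.0, -1.0]]
wrist_force: [0.4, -0.2, -2.9]
width: 0.0574
finger_force: 20.0
```

move_arm:
  commands: [-0.062, 0.221, 0, 0, 0, 0, -0.063, 0.22, 0, 0, 0, 0, 0, 0, 0, 0, 0, 0]

```text
t: 6.08
eef_pos: [0.6187, 0.2892, 0.1544]
tcp_rot: [[-0.986, 0.168, 0.0], [0.168, 0.986, 0.001], [-0.0, 0.001, -1.0]]
wrist_force: [-0.4, -1.0, -3.3]
width: 0.0579
finger_force: 20.0
```

move_arm:
  commands: [0, 0, 0.15, 0, 0, 0, 0, 0, 0.14, 0, 0, 0, 0, 0, 0.06, 0, 0, 0, 0, 0, 0.023, 0, 0, 0, 0, 0, 0, 0, 0, 0]

```text
t: 6.7
eef_pos: [0.6185, 0.2864, 0.0809]
tcp_rot: [[-0.985, 0.17, 0.001], [0.17, 0.985, 0.0], [-0.001, 0.0, -1.0]]
wrist_force: [0.9, 0.0, -2.6]
width: 0.0573
finger_force: 20.0
```

```bash
python3 - <<'E'
from h import *
st()
for c in('top','side'):
  s=snap(c); print([(np.round(d['location'],3),round(d['p'],2)) for d in cams.place_of('jar',c)])
E
```

```text
t 6.7 p [0.6185 0.2864 0.0809] ang 1.4 w 0.0573 F [ 0.9  0.  -2.6]
[(array([0.621, 0.283, 0.006]), 0.48)]
[(array([0.622, 0.288, 0.005]), 0.84)]
```

move_arm:
  commands: [0, 0, 0.008, 0, 0, 0, 0, 0, 0, 0, 0, 0]

```text
t: 7.15
eef_pos: [0.6187, 0.2867, 0.0796]
tcp_rot: [[-0.985, 0.17, 0.001], [0.17, 0.985, 0.001], [-0.001, 0.001, -1.0]]
wrist_force: [-0.1, 0.5, 5.4]
width: 0.0573
finger_force: 20.0
```

move_arm:
  commands: [0, 0, 0, 0, 0, 0, 0, 0, 0, 0, 0, 0, 0, 0, 0, 0, 0, 0, 0, 0, -0.2, 0, 0, 0, 0, 0, -0.25, 0, 0, 0]
  jaw: 1

```text
t: 7.78
eef_pos: [0.6175, 0.2862, 0.1687]
tcp_rot: [[-0.985, 0.17, -0.002], [0.17, 0.985, -0.001], [0.002, -0.001, -1.0]]
wrist_force: [0.7, -0.1, 0.2]
width: 0.0908
finger_force: 0.0
```

```bash
python3 - <<'E'
from h import *
o=st(); p=o['eef_pos']
plan([(p[0],p[1],.24,1.4),(.60,-.272,.24,-.08),1])
E
```

```text
t 7.78 p [0.6175 0.2862 0.1687] ang 1.4 w 0.0908 F [ 0.7 -0.1  0.2]
[0,0,-0.178,-0.001,-0.002,0,0.001,0,-0.178,-0.002,-0.002,0,-0.032,-0.23,0,0,0,0.247,-0.061,-0.225,0,0,0,0.247,-0.088,-0.216,0,0,0,0.247]
[-0.114,-0.203,0,0,0,0.247,-0.138,-0.188,0,0,0,0.246,-0.16,-0.169,0,0,0,0.247,-0.179,-0.148,0,0,0,0.246,-0.196,-0.125,0,0,0,0.247]
[-0.21,-0.1,0,0,0,0.246,-0.221,-0.074,0,0,0,0.247,-0.228,-0.046,-0.001,0,0,0.246,-0.232,-0.017,0,0,-0.001,0.247,0,0,0,0,0,0]
```

move_arm:
  commands: [0, 0, -0.178, 0, 0, 0, 0, 0, -0.178, 0, 0, 0, -0.032, -0.23, 0, 0, 0, 0.247, -0.061, -0.225, 0, 0, 0, 0.247, -0.088, -0.216, 0, 0, 0, 0.247]

```text
t: 8.4
eef_pos: [0.6136, 0.1455, 0.24]
tcp_rot: [[-0.855, 0.518, 0.0], [0.518, 0.855, -0.0], [-0.0, 0.0, -1.0]]
wrist_force: [0.9, -1.1, 0.2]
width: 0.0912
finger_force: 0.0
```

move_arm:
  commands: [-0.114, -0.203, 0, 0, 0, 0.247, -0.138, -0.188, 0, 0, 0, 0.246, -0.16, -0.169, 0, 0, 0, 0.247, -0.179, -0.148, 0, 0, 0, 0.246, -0.196, -0.125, 0, 0, 0, 0.247]

```text
t: 9.02
eef_pos: [0.6065, -0.0873, 0.24]
tcp_rot: [[-0.398, 0.918, 0.0], [0.918, 0.398, 0.0], [-0.0, 0.0, -1.0]]
wrist_force: [0.7, 0.1, 0.4]
width: 0.0914
finger_force: 0.0
```

move_arm:
  commands: [-0.21, -0.1, 0, 0, 0, 0.246, -0.221, -0.074, 0, 0, 0, 0.247, -0.228, -0.046, -0.001, 0, 0, 0.246, -0.232, -0.017, 0, 0, 0, 0.247, 0, 0, 0, 0, 0, 0]

```text
t: 9.65
eef_pos: [0.6003, -0.275, 0.2398]
tcp_rot: [[0.085, 0.996, -0.0], [0.996, -0.085, -0.001], [-0.001, -0.0, -1.0]]
wrist_force: [0.2, 0.3, -0.6]
width: 0.0915
finger_force: 0.0
```

```bash
cat > g.py <<'E'
from h import *
def beam(x,y,z0,cams_=('wrist','top','side')):
    "fit the gauge's blue beam; z0 sole height"
    out=[]
    for c in cams_:
        s=snap(c,'w_gauge.png' if c=='wrist' else None); b=s['color'].astype(int)
        m=((b[...,0]>b[...,2]+30)&(b[...,0]>b[...,1]+25)).astype(np.uint8)
        q=proj(s,[[x,y,z0+.065]])[0]; n,l,stt,ce=cv2.connectedComponentsWithStats(m)
        i=1+min(range(n-1),key=lambda i:np.hypot(*(ce[i+1]-q))+1e4*(stt[i+1,4]<100)); M=hullmask(l==i)
        print(c,int(M.sum()),np.round(fit([(s,M)],x,y,.03,.084,z0+.05,z0+.08,np.arange(-1.4,1.5,.2)),4)); out.append((s,M))
    print('all',np.round(fit(out,x,y,.03,.084,z0+.05,z0+.08,np.arange(-1.4,1.5,.2)),4))
    return out
E
python3 - <<'E'
from g import *
st(); beam(.64,-.281,.006)
E
```

```text
t 9.65 p [ 0.6003 -0.275   0.2398] ang -0.085 w 0.0915 F [ 0.2  0.3 -0.6]
wrist 4062 [ 0.6368 -0.28   -0.0764  0.9132]Traceback (most recent call last):
  File "<stdin>", line 2, in <module>
  File "g.py", line 9, in beam
    i=1+min(range(n-1),key=lambda i:np.hypot(*(ce[i+1]-q))+1e4*(stt[i+1,4]<100)); M=hullmask(l==i)
        ~~~^^^^^^^^^^^^^^^^^^^^^^^^^^^^^^^^^^^^^^^^^^^^^^^^^^^^^^^^^^^^^^^^^^^^^
ValueError: min() iterable argument is empty
```

View pics/w_gauge.png

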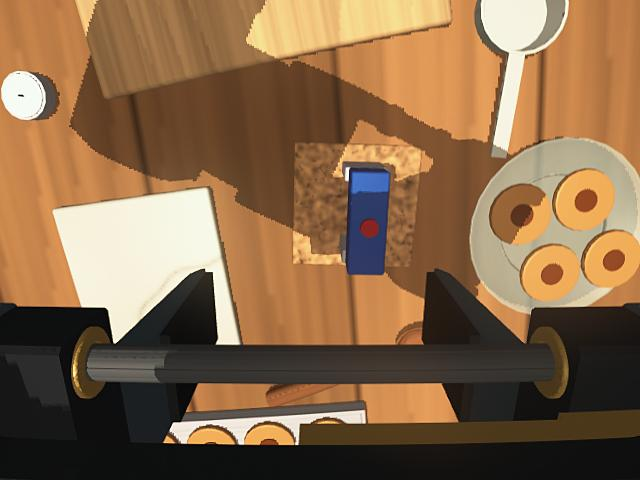

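The wrist view shows the beam centred at px (368,222) with the red button on top, and the fit agrees at (0.637, -0.280, yaw -0.076). I go down and grasp.

```bash
python3 - <<'E'
from h import *
a=-.076;x,y=.637,-.28
plan([(x,y,.24,a),(x,y,.12,a),'slow',(x,y,.07,a),(x,y,.056,a),2])
E
```

```text
[-0.026,0.185,-0.001,-0.001,-0.001,-0.008,0,0,0.2,0,0,0,0,0,0.2,0,0,0,0,0,0.2,0,0,0]
# slow
[0,0,0.125,0,0,0,0,0,0.125,0,0,0,0,0,0.07,0,0,0,0,0,0,0,0,0,0,0,0,0,0,0]
```

move_arm:
  commands: [-0.026, 0.185, 0, 0, 0, -0.008, 0, 0, 0.2, 0, 0, 0, 0, 0, 0.2, 0, 0, 0, 0, 0, 0.2, 0, 0, 0]

```text
t: 10.25
eef_pos: [0.6375, -0.2783, 0.1191]
tcp_rot: [[0.073, 0.997, 0.0], [0.997, -0.073, 0.0], [0.0, 0.0, -1.0]]
wrist_force: [-0.3, -0.3, -0.3]
width: 0.0912
finger_force: 0.0
```

move_arm:
  commands: [0, 0, 0.125, 0, 0, 0, 0, 0, 0.125, 0, 0, 0, 0, 0, 0.07, 0, 0, 0, 0, 0, 0, 0, 0, 0, 0, 0, 0, 0, 0, 0]

```text
t: 10.88
eef_pos: [0.6379, -0.28, 0.0572]
tcp_rot: [[0.075, 0.997, 0.001], [0.997, -0.075, -0.001], [-0.001, 0.001, -1.0]]
wrist_force: [0.6, -0.1, 0.0]
width: 0.091
finger_force: 0.0
```

move_arm:
  commands: [0, 0, 0, 0, 0, 0, 0, 0, 0, 0, 0, 0, 0, 0, 0, 0, 0, 0, 0, 0, 0, 0, 0, 0, 0, 0, 0, 0, 0, 0]
  jaw: -1
  force: 35

```text
t: 11.5
eef_pos: [0.6372, -0.28, 0.0561]
tcp_rot: [[0.076, 0.997, -0.0], [0.997, -0.076, 0.0], [0.0, -0.0, -1.0]]
wrist_force: [0.5, -0.4, 0.5]
width: 0.0439
finger_force: 0.0
```

```bash
python3 - <<'E'
from h import *
o=st();p=o['eef_pos'];a=-.078
plan([1,(p[0],p[1],p[2]+.1,a),'travel',(.493,-.0553,p[2]+.1,.164),1])
print(o['tcp_rot'].round(4))
E
```

```text
t 11.5 p [ 0.6372 -0.28    0.0561] ang -0.076 w 0.0439 F [ 0.5 -0.4  0.5]
[0,0,0,0,0,0,0,0,-0.25,0,0,0.002,0,0,-0.25,0,0,0.002]
# travel
[0.177,-0.134,0,0,0,-0.081,0.183,-0.127,0,0,0,-0.081,0.188,-0.12,0,0,0,-0.081,0.192,-0.112,0,0,0,-0.08,0.197,-0.104,0,0,0,-0.081]
[0.2,-0.097,0,0,0,-0.08,0,0,0,0,0,0]
[[ 0.0759  0.9971 -0.    ]
 [ 0.9971 -0.0759  0.    ]
 [ 0.     -0.     -1.    ]]
```

move_arm:
  commands: [0, 0, 0, 0, 0, 0, 0, 0, 0, 0, 0, 0, 0, 0, 0, 0, 0, 0, 0, 0, 0, 0, 0, 0]

```text
t: 12.0
eef_pos: [0.6373, -0.28, 0.0561]
tcp_rot: [[0.076, 0.997, 0.0], [0.997, -0.076, -0.0], [-0.0, 0.0, -1.0]]
wrist_force: [0.7, -0.2, -0.9]
width: 0.0298
finger_force: 35.0
```

move_arm:
  commands: [0, 0, -0.2, 0, 0, 0, 0, 0, -0.25, 0, 0, 0.002, 0, 0, -0.05, 0, 0, 0, 0, 0, 0, 0, 0, 0]

```text
t: 12.5
eef_pos: [0.637, -0.2799, 0.1558]
tcp_rot: [[0.077, 0.997, -0.0], [0.997, -0.077, 0.0], [0.0, -0.0, -1.0]]
wrist_force: [-0.5, 0.1, -4.9]
width: 0.0294
finger_force: 35.0
```

move_arm:
  commands: [0.177, -0.134, 0, 0, 0, -0.081, 0.183, -0.127, 0, 0, 0, -0.081, 0.188, -0.12, 0, 0, 0, -0.081, 0.192, -0.112, 0, 0, 0, -0.08, 0.197, -0.104, 0, 0, 0, -0.081]

```text
t: 13.12
eef_pos: [0.5148, -0.0913, 0.1542]
tcp_rot: [[-0.126, 0.992, -0.003], [0.992, 0.126, 0.001], [0.001, -0.003, -1.0]]
wrist_force: [0.6, 0.7, -4.2]
width: 0.0296
finger_force: 35.0
```

move_arm:
  commands: [0.2, -0.097, 0, 0, 0, -0.08, 0, 0, 0, 0, 0, 0, 0, 0, 0, 0, 0, 0]

```text
t: 13.5
eef_pos: [0.4922, -0.0554, 0.1551]
tcp_rot: [[-0.165, 0.986, -0.002], [0.986, 0.165, 0.0], [0.001, -0.002, -1.0]]
wrist_force: [0.5, -0.2, -5.7]
width: 0.0299
finger_force: 35.0
```

```bash
cat > f2.py <<'E'
from h import *
import sys
def bars(L,camz=('top','side','wrist'),name=None):
    S={c:snap(c,(name+c+'.png') if name else None) for c in camz}
    for x,y,z1 in L:
        v=[]
        for c,s in S.items():
            m=masks('bar1',s,c,x,y,(z1+.012)/2)
            if m is None: continue
            q=np.argwhere(m).mean(0)[::-1]-proj(s,[[x,y,(z1+.012)/2]])[0]
            if np.hypot(*q)>40: continue
            f=fit([(s,hullmask(m))],x,y,.09,.04,.012,z1,np.arange(-.6,.7,.15)); print(' ',c,np.round(f,4),m.sum())
            if f[3]>.85: v.append((s,hullmask(m)))
        if v: print((x,y),np.round(fit(v,x,y,.09,.04,.012,z1,np.arange(-.6,.7,.15)),4))
E
python3 - <<'E'
from f2 import *
st(); bars([(.493,-.055,.034),(.638,-.042,.048),(.617,.0865,.034)],name='g1')
E
```

```text
t 13.5 p [ 0.4922 -0.0554  0.1551] ang 0.165 w 0.0299 F [ 0.5 -0.2 -5.7]
  side [ 0.492  -0.0558  0.1427  0.9469] 954
  wrist [ 0.4898 -0.0554  0.1423  0.9704] 2396
(0.493, -0.055) [ 0.4904 -0.0556  0.1532  0.9519]
  side [ 0.6376 -0.0418  0.0858  0.9369] 1007
  wrist [ 0.6345 -0.0417  0.0731  0.9735] 8574
(0.638, -0.042) [ 0.6356 -0.0418  0.0738  0.9401]
  top [0.6157 0.0923 0.4836 0.2098] 151
  wrist [0.6129 0.0854 0.0738 0.9729] 9483
(0.617, 0.0865) [0.6129 0.0854 0.0738 0.9729]
```

View pics/g1side.png

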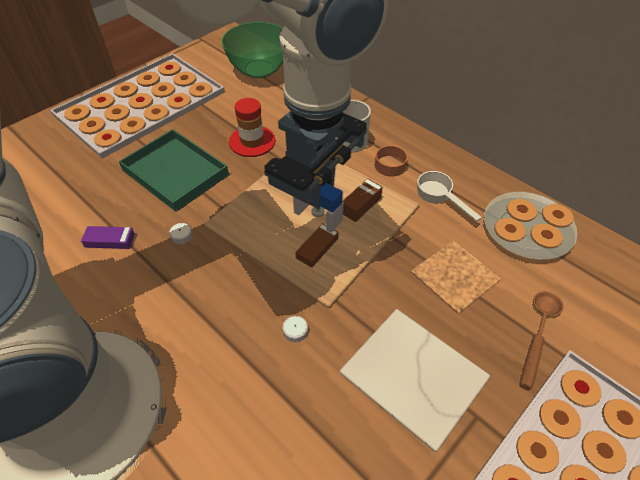

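The jar stands on the coaster (px 247,125), the gauge is held level above bar1, and the bars have not moved.

```bash
python3 - <<'E'
from h import *
a=.15;x,y=.490,-.0556
plan([(x,y,.155,a),(x,y,.085,a),1,'slow',(x,y,.066,a),(x,y,.0618,a),2])
E
```

```text
[0.002,-0.013,0.006,0,0,0.03,0,0,0.175,0,0,0,0,0,0.175,0,0,0,0,0,0,0,0,0]
# slow
[0,0,0.095,0,0,0,0,0,0.021,0,0,0,0,0,0,0,0,0,0,0,0,0,0,0]
```

move_arm:
  commands: [0.002, -0.013, 0, 0, 0, 0.03, 0, 0, 0.175, 0, 0, 0, 0, 0, 0.175, 0, 0, 0, 0, 0, 0, 0, 0, 0]

```text
t: 14.6
eef_pos: [0.4885, -0.0552, 0.0846]
tcp_rot: [[-0.149, 0.989, -0.004], [0.989, 0.149, 0.001], [0.002, -0.004, -1.0]]
wrist_force: [0.0, 0.5, -3.9]
width: 0.0293
finger_force: 35.0
```

move_arm:
  commands: [0, 0, 0.06, 0, 0, 0, 0, 0, 0.035, 0, 0, 0, 0, 0, 0.021, 0, 0, 0, 0, 0, 0, 0, 0, 0, 0, 0, 0, 0, 0, 0]

```text
t: 15.22
eef_pos: [0.4902, -0.0556, 0.0632]
tcp_rot: [[-0.15, 0.989, 0.0], [0.989, 0.15, -0.0], [-0.0, 0.0, -1.0]]
wrist_force: [-0.7, 0.0, -2.7]
width: 0.03
finger_force: 35.0
```

```bash
python3 - <<'E'
from h import *
st()
for c in('side','top','wrist'):
    snap(c); print(c,[(np.round(d['location'],3),round(d['p'],2)) for n in('gauge','foot_tip') for d in cams.place_of(n,c)][:4])
E
```

```text
t 15.22 p [ 0.4902 -0.0556  0.0632] ang 0.15 w 0.03 F [-0.7  0.  -2.7]
side [(array([ 0.489, -0.054,  0.015]), 0.83), (array([ 0.49 , -0.056,  0.031]), 0.43)]
top []
wrist [(array([ 0.491, -0.053,  0.012]), 0.92)]
```

move_arm:
  commands: [0, 0, 0.005, 0, 0, 0, 0, 0, 0, 0, 0, 0]

```text
t: 15.92
eef_pos: [0.4902, -0.0555, 0.0621]
tcp_rot: [[-0.149, 0.989, 0.0], [0.989, 0.149, -0.0], [-0.0, 0.0, -1.0]]
wrist_force: [-0.8, 0.5, 3.6]
width: 0.0299
finger_force: 35.0
```

move_arm:
  commands: [0, 0, 0, 0, 0, 0, 0, 0, 0, 0, 0, 0, 0, 0, 0, 0, 0, 0, 0, 0, 0, 0, 0, 0, 0, 0, 0, 0, 0, 0]
  jaw: 0.1

```text
t: 16.55
eef_pos: [0.4901, -0.0555, 0.0619]
tcp_rot: [[-0.149, 0.989, -0.0], [0.989, 0.149, 0.0], [0.0, -0.0, -1.0]]
wrist_force: [0.3, -0.3, -0.5]
width: 0.0498
finger_force: 0.0
```

move_arm:
  commands: [0, 0, 0, 0, 0, 0, 0, 0, 0, 0, 0, 0, 0, 0, 0, 0, 0, 0, 0, 0, 0, 0, 0, 0, 0, 0, 0, 0, 0, 0]

```text
t: 17.18
eef_pos: [0.4901, -0.0555, 0.0619]
tcp_rot: [[-0.149, 0.989, -0.0], [0.989, 0.149, -0.0], [-0.0, -0.0, -1.0]]
wrist_force: [0.4, -0.4, 0.1]
width: 0.0501
finger_force: 0.0
```

```bash
python3 - <<'E'
from g import *
st(); S=beam(.490,-.0556,.012,('wrist','side'))
for c in('side','wrist'):
    print(c,[(np.round(d['location'],3),round(d['p'],2)) for n in('gauge','foot_tip') for d in cams.place_of(n,c)][:4])
from f2 import *
bars([(.490,-.0556,.034),(.6355,-.042,.048),(.6135,.0857,.034)],('side','wrist'))
E
```

```text
t 17.18 p [ 0.4901 -0.0555  0.0619] ang 0.15 w 0.0501 F [ 0.4 -0.4  0.1]
wrist 10721 [ 0.4886 -0.0564  0.154   0.5905]
side 421 [ 0.5055 -0.0625 -0.5303  0.4445]
all [ 0.4895 -0.0565  0.188   0.4912]
side [(array([ 0.489, -0.056,  0.013]), 0.58), (array([ 0.489, -0.056,  0.031]), 0.4)]
wrist [(array([ 0.49 , -0.054,  0.009]), 0.98)]
  wrist [ 0.4899 -0.0561  0.1537  0.8877] 5211
(0.49, -0.0556) [ 0.4899 -0.0561  0.1537  0.8877]
  side [ 0.6369 -0.0431  0.0868  0.9204] 973
  wrist [ 0.6353 -0.0411  0.0454  0.8745] 10113
(0.6355, -0.042) [ 0.637  -0.0414  0.0483  0.8845]
```

View pics/w_gauge.png

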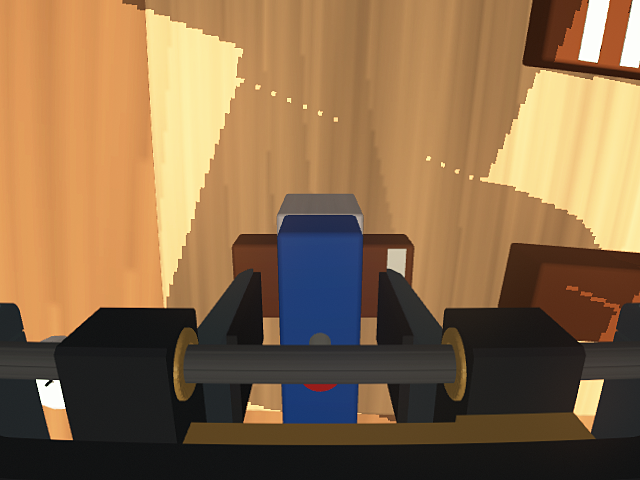

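The wrist picture shows the gauge standing square across bar1: beam vertical at px (320,320), bar horizontal, stripe at right. Regrasp and go on to bar2.

```bash
python3 - <<'E'
from h import *
a=.15;x,y=.4901,-.0555
plan([(x,y,.162,a),(.636,-.0418,.162,.075),1])
E
```

```text
[0,0,-0.167,0,0,0,0,0,-0.167,0,0,0,0,0,-0.166,0,0,0,-0.014,0.244,0,0,0,0.05,-0.007,0.244,0,0,0,0.05]
[-0.002,0.244,0,0,0,0.05,0,0,0,0,0,0]
```

move_arm:
  commands: [0, 0, 0, 0, 0, 0, 0, 0, 0, 0, 0, 0, 0, 0, 0, 0, 0, 0, 0, 0, 0, 0, 0, 0, 0, 0, 0, 0, 0, 0]
  jaw: -1
  force: 35

```text
t: 18.5
eef_pos: [0.4901, -0.0555, 0.0619]
tcp_rot: [[-0.149, 0.989, 0.0], [0.989, 0.149, -0.0], [-0.0, 0.0, -1.0]]
wrist_force: [0.3, -0.4, -0.0]
width: 0.03
finger_force: 35.0
```

move_arm:
  commands: [0, 0, -0.1, 0, 0, 0, 0, 0, -0.2, 0, 0, 0, 0, 0, -0.2, 0, 0, 0, -0.014, 0.244, 0, 0, 0, 0.05, -0.007, 0.244, 0, 0, 0, 0.05]

```text
t: 19.12
eef_pos: [0.5884, -0.0462, 0.1625]
tcp_rot: [[-0.099, 0.995, 0.001], [0.995, 0.099, -0.0], [-0.0, 0.001, -1.0]]
wrist_force: [1.0, -0.2, -5.6]
width: 0.0295
finger_force: 35.0
```

move_arm:
  commands: [-0.002, 0.244, 0, 0, 0, 0.05, 0, 0, 0, 0, 0, 0, 0, 0, 0, 0, 0, 0]

```text
t: 19.5
eef_pos: [0.635, -0.0417, 0.1611]
tcp_rot: [[-0.075, 0.997, -0.002], [0.997, 0.075, 0.0], [0.0, -0.002, -1.0]]
wrist_force: [-0.8, 1.0, -5.2]
width: 0.0298
finger_force: 35.0
```

```bash
python3 - <<'E'
from f2 import *
st(); bars([(.490,-.0556,.034),(.636,-.042,.048),(.6135,.0857,.034)],name='g2')
E
```

```text
t 19.5 p [ 0.635  -0.0417  0.1611] ang 0.075 w 0.0298 F [-0.8  1.  -5.2]
  side [ 0.4913 -0.0559  0.1267  0.9299] 950
  wrist [ 0.4902 -0.0554  0.1477  0.9782] 7086
(0.49, -0.0556) [ 0.4907 -0.0557  0.1477  0.9507]
  side [ 0.6378 -0.0419  0.0865  0.9536] 1010
  wrist [ 0.6347 -0.042   0.0634  0.9771] 2815
(0.636, -0.042) [ 0.6354 -0.0421  0.0749  0.9521]
  side [0.6158 0.0851 0.0909 0.9288] 745
  wrist [0.6133 0.0856 0.0741 0.9733] 9181
(0.6135, 0.0857) [0.6136 0.0855 0.0714 0.9438]
```

move_arm:
  commands: [0, 0, 0.2, 0, 0, 0, 0, 0, 0.15, 0, 0, 0, 0, 0, 0.08, 0, 0, 0, 0, 0, 0.04, 0, 0, 0, 0, 0, 0.027, 0, 0, 0]

```text
t: 20.72
eef_pos: [0.6364, -0.0419, 0.063]
tcp_rot: [[-0.075, 0.997, 0.001], [0.997, 0.075, -0.0], [-0.0, 0.001, -1.0]]
wrist_force: [-0.6, 0.2, -2.5]
width: 0.0295
finger_force: 35.0
```

move_arm:
  commands: [0, 0, 0, 0, 0, 0, 0, 0, 0, 0, 0, 0, 0, 0, 0, 0, 0, 0]

```text
t: 21.1
eef_pos: [0.6363, -0.0419, 0.063]
tcp_rot: [[-0.075, 0.997, 0.001], [0.997, 0.075, -0.0], [-0.0, 0.001, -1.0]]
wrist_force: [1.3, 0.6, -2.3]
width: 0.0297
finger_force: 35.0
```

move_arm:
  commands: [0, 0, 0.005, 0, 0, 0, 0, 0, 0, 0, 0, 0, 0, 0, 0, 0, 0, 0]

```text
t: 21.48
eef_pos: [0.6363, -0.0419, 0.0619]
tcp_rot: [[-0.075, 0.997, 0.001], [0.997, 0.075, -0.0], [-0.0, 0.001, -1.0]]
wrist_force: [0.1, -0.2, 5.4]
width: 0.03
finger_force: 35.0
```

move_arm:
  commands: [0, 0, 0, 0, 0, 0, 0, 0, 0, 0, 0, 0, 0, 0, 0, 0, 0, 0, 0, 0, 0, 0, 0, 0, 0, 0, 0, 0, 0, 0]
  jaw: 0.1

```text
t: 22.1
eef_pos: [0.6359, -0.0418, 0.0615]
tcp_rot: [[-0.075, 0.997, -0.0], [0.997, 0.075, -0.0], [-0.0, -0.0, -1.0]]
wrist_force: [0.0, -0.4, 0.3]
width: 0.0503
finger_force: 0.0
```

move_arm:
  commands: [0, 0, 0, 0, 0, 0, 0, 0, 0, 0, 0, 0, 0, 0, 0, 0, 0, 0, 0, 0, 0, 0, 0, 0, 0, 0, 0, 0, 0, 0]

```text
t: 22.72
eef_pos: [0.6359, -0.0418, 0.0615]
tcp_rot: [[-0.075, 0.997, 0.0], [0.997, 0.075, -0.0], [-0.0, 0.0, -1.0]]
wrist_force: [-0.2, -0.8, 0.0]
width: 0.0503
finger_force: 0.0
```

```bash
python3 - <<'E'
from f2 import *
st(); bars([(.636,-.042,.048),(.6135,.0857,.034)],('side','wrist'),name='g3')
for c in('side','wrist'):
    print(c,[(np.round(d['location'],3),round(d['p'],2)) for n in('gauge','foot_tip') for d in cams.place_of(n,c)][:4])
a=cv2.imread('pics/g3wrist.png'); b=cv2.imread('pics/g3side.png'); x,y=350,190
cv2.imwrite('pics/g3.png',np.hstack([cv2.resize(a,(400,300)),cv2.resize(b[y-60:y+60,x-80:x+80],(400,300))]))
E
```

```text
t 22.73 p [ 0.6359 -0.0418  0.0615] ang 0.075 w 0.0503 F [-0.2 -0.8  0. ]
  side [ 0.6333 -0.0417  0.1743  0.5343] 559
  wrist [ 0.6349 -0.0415  0.0823  0.8797] 5983
(0.636, -0.042) [ 0.6349 -0.0415  0.0823  0.8797]
  side [0.6165 0.0865 0.1222 0.8402] 665
  wrist [0.6138 0.0861 0.0648 0.9837] 10985
(0.6135, 0.0857) [0.6138 0.0861 0.0648 0.9837]
side [(array([ 0.635, -0.046,  0.01 ]), 0.22)]
wrist [(array([ 0.634, -0.039,  0.014]), 0.73)]
```

View pics/g3.png

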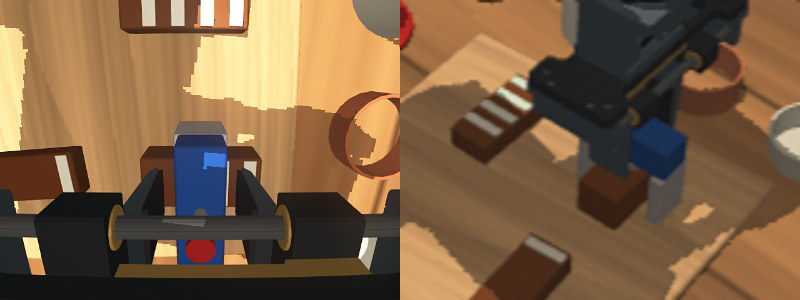

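The gauge stands square on bar2. Its red button shows clearly at px (200,250), higher than on bar1, so bar2 is risen. On to bar4.

```bash
python3 - <<'E'
from h import *
plan([(.6359,-.0418,.1625,.075),(.6138,.0857,.1625,.07),1])
E
```

```text
[0,0,-0.168,0,0,0,0,0,-0.168,0,0,0,0,0,-0.169,0,0,0,0.215,-0.021,0,0,0,0.003,0.215,-0.021,0,0,0,0.003]
[0.214,-0.022,0,0,0,0.004,0,0,0,0,0,0]
```

move_arm:
  commands: [0, 0, 0, 0, 0, 0, 0, 0, 0, 0, 0, 0, 0, 0, 0, 0, 0, 0, 0, 0, 0, 0, 0, 0, 0, 0, 0, 0, 0, 0]
  jaw: -1
  force: 35

```text
t: 23.85
eef_pos: [0.636, -0.0418, 0.0615]
tcp_rot: [[-0.075, 0.997, 0.0], [0.997, 0.075, -0.0], [-0.0, 0.0, -1.0]]
wrist_force: [0.7, -1.0, -0.7]
width: 0.0297
finger_force: 35.0
```

move_arm:
  commands: [0, 0, -0.105, 0, 0, 0, 0, 0, -0.2, 0, 0, 0, 0, 0, -0.2, 0, 0, 0, 0.215, -0.021, 0, 0, 0, 0.003, 0.215, -0.021, 0, 0, 0, 0.003]

```text
t: 24.48
eef_pos: [0.6208, 0.044, 0.1627]
tcp_rot: [[-0.071, 0.997, 0.0], [0.997, 0.071, 0.0], [0.0, 0.0, -1.0]]
wrist_force: [0.5, 0.3, -5.2]
width: 0.0299
finger_force: 35.0
```

move_arm:
  commands: [0.214, -0.022, 0, 0, 0, 0.004, 0, 0, 0, 0, 0, 0, 0, 0, 0, 0, 0, 0]

```text
t: 24.85
eef_pos: [0.6135, 0.0855, 0.1622]
tcp_rot: [[-0.07, 0.998, -0.001], [0.998, 0.07, -0.0], [-0.0, -0.001, -1.0]]
wrist_force: [0.3, 0.1, -4.8]
width: 0.0302
finger_force: 35.0
```

```bash
python3 - <<'E'
from f2 import *
st(); bars([(.490,-.0556,.034),(.636,-.042,.048),(.6135,.0857,.034)])
E
```

```text
t 24.85 p [0.6135 0.0855 0.1622] ang 0.07 w 0.0302 F [ 0.3  0.1 -4.8]
  top [ 0.4927 -0.0563  0.1621  0.9371] 780
  side [ 0.4923 -0.0559  0.1686  0.9498] 988
(0.49, -0.0556) [ 0.4924 -0.056   0.1584  0.9438]
  top [ 0.6373 -0.0416  0.0428  0.9397] 766
  side [ 0.6365 -0.0425  0.0739  0.9384] 1013
  wrist [ 0.6593 -0.1037 -1.4383  0.0269] 90
(0.636, -0.042) [ 0.6379 -0.0418  0.0559  0.9302]
  wrist [0.6135 0.0859 0.0738 0.983 ] 2312
(0.6135, 0.0857) [0.6135 0.0859 0.0738 0.983 ]
```

move_arm:
  commands: [0, 0, 0.2, 0, 0, 0, 0, 0, 0.15, 0, 0, 0, 0, 0, 0.08, 0, 0, 0, 0, 0, 0.04, 0, 0, 0, 0, 0, 0.027, 0, 0, 0]

```text
t: 26.08
eef_pos: [0.6142, 0.0857, 0.0635]
tcp_rot: [[-0.07, 0.998, 0.001], [0.998, 0.07, 0.0], [-0.0, 0.001, -1.0]]
wrist_force: [-0.9, 0.5, -3.3]
width: 0.0299
finger_force: 35.0
```

move_arm:
  commands: [0, 0, 0, 0, 0, 0, 0, 0, 0.005, 0, 0, 0, 0, 0, 0, 0, 0, 0]

```text
t: 26.45
eef_pos: [0.6141, 0.0857, 0.0626]
tcp_rot: [[-0.07, 0.998, 0.001], [0.998, 0.07, 0.0], [0.0, 0.001, -1.0]]
wrist_force: [0.0, 0.4, -3.7]
width: 0.0296
finger_force: 35.0
```

move_arm:
  commands: [0, 0, 0.006, 0, 0, 0, 0, 0, 0, 0, 0, 0, 0, 0, 0, 0, 0, 0]

```text
t: 26.82
eef_pos: [0.6142, 0.0856, 0.0614]
tcp_rot: [[-0.07, 0.998, 0.001], [0.998, 0.07, -0.0], [-0.0, 0.001, -1.0]]
wrist_force: [-0.8, -0.4, 6.5]
width: 0.0297
finger_force: 35.0
```

move_arm:
  commands: [0, 0, 0, 0, 0, 0, 0, 0, 0, 0, 0, 0, 0, 0, 0, 0, 0, 0, 0, 0, 0, 0, 0, 0, 0, 0, 0, 0, 0, 0]
  jaw: 0.1

```text
t: 27.45
eef_pos: [0.6137, 0.0857, 0.0609]
tcp_rot: [[-0.07, 0.998, -0.0], [0.998, 0.07, -0.0], [-0.0, -0.0, -1.0]]
wrist_force: [0.1, -0.3, 1.1]
width: 0.05
finger_force: 0.0
```

move_arm:
  commands: [0, 0, 0, 0, 0, 0, 0, 0, 0, 0, 0, 0, 0, 0, 0, 0, 0, 0, 0, 0, 0, 0, 0, 0, 0, 0, 0, 0, 0, 0]

```text
t: 28.08
eef_pos: [0.6137, 0.0857, 0.0609]
tcp_rot: [[-0.07, 0.998, -0.0], [0.998, 0.07, -0.0], [-0.0, -0.0, -1.0]]
wrist_force: [-0.3, 0.2, -0.4]
width: 0.0501
finger_force: 0.0
```

```bash
python3 - <<'E'
from f2 import *
st(); bars([(.6135,.0857,.034)],('side','wrist'),name='g4')
print([(np.round(d['location'],3),round(d['p'],2)) for n in('gauge','foot_tip') for d in cams.place_of(n,'wrist')+cams.place_of(n,'side')])
plan([(.6138,.0857,.1625,.07),(.637,-.281,.1625,-.08),1])
a=cv2.imread('pics/g4wrist.png'); b=cv2.imread('pics/g4side.png'); x,y=320,180
cv2.imwrite('pics/g4.png',np.hstack([cv2.resize(a,(400,300)),cv2.resize(b[y-60:y+60,x-80:x+80],(400,300))]))
E
```

```text
t 28.07 p [0.6137 0.0857 0.0609] ang 0.07 w 0.0501 F [-0.3  0.2 -0.4]
  side [0.6141 0.0942 0.4454 0.4619] 354
  wrist [0.6136 0.0863 0.0752 0.9004] 5289
(0.6135, 0.0857) [0.6136 0.0863 0.0752 0.9004]
[(array([0.613, 0.086, 0.012]), 0.63), (array([0.61 , 0.084, 0.012]), 0.61), (array([ 0.635, -0.044,  0.01 ]), 0.56)]
[0,0,-0.169,0,0,0,0,0,-0.169,0,0,0,0,0,-0.17,0,0,0,-0.23,-0.002,0,0,0,0.037,-0.23,0.003,0,0,0,0.038]
[-0.229,0.007,0,0,0,0.037,-0.229,0.011,0,0,0,0.038,-0.229,0.016,0,0,0,0.037,-0.229,0.02,0,0,0,0.038,-0.228,0.024,0,0,0,0.037]
[-0.228,0.029,0,0,0,0.038,0,0,0,0,0,0]
```

View pics/g4.png

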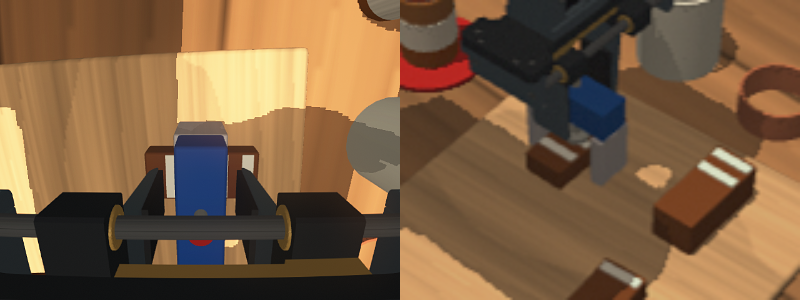

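The gauge stands square on bar4 with the button low, so it is a flat bar. The gauge goes back to its mat.

move_arm:
  commands: [0, 0, 0, 0, 0, 0, 0, 0, 0, 0, 0, 0, 0, 0, 0, 0, 0, 0, 0, 0, 0, 0, 0, 0, 0, 0, 0, 0, 0, 0]
  jaw: -1
  force: 35

```text
t: 29.1
eef_pos: [0.6137, 0.0857, 0.0609]
tcp_rot: [[-0.07, 0.998, 0.0], [0.998, 0.07, -0.0], [-0.0, 0.0, -1.0]]
wrist_force: [1.0, -0.3, -1.0]
width: 0.0299
finger_force: 35.0
```

move_arm:
  commands: [0, 0, -0.108, 0, 0, 0, 0, 0, -0.2, 0, 0, 0, 0, 0, -0.2, 0, 0, 0, -0.23, -0.002, 0, 0, 0, 0.037, -0.23, 0.003, 0, 0, 0, 0.038]

```text
t: 29.72
eef_pos: [0.6193, -0.0068, 0.1628]
tcp_rot: [[-0.033, 0.999, 0.0], [0.999, 0.033, -0.0], [-0.0, 0.0, -1.0]]
wrist_force: [0.5, -0.3, -5.2]
width: 0.0302
finger_force: 35.0
```

move_arm:
  commands: [-0.229, 0.007, 0, 0, 0, 0.037, -0.229, 0.011, 0, 0, 0, 0.038, -0.229, 0.016, 0, 0, 0, 0.037, -0.229, 0.02, 0, 0, 0, 0.038, -0.228, 0.024, 0, 0, 0, 0.037]

```text
t: 30.35
eef_pos: [0.6335, -0.2364, 0.162]
tcp_rot: [[0.062, 0.998, -0.001], [0.998, -0.062, 0.001], [0.0, -0.001, -1.0]]
wrist_force: [0.6, 0.2, -4.4]
width: 0.0298
finger_force: 35.0
```

move_arm:
  commands: [-0.228, 0.029, 0, 0, 0, 0.038, 0, 0, 0, 0, 0, 0, 0, 0, 0.2, 0, 0, 0, 0, 0, 0.15, 0, 0, 0, 0, 0, 0.08, 0, 0, 0]

```text
t: 30.98
eef_pos: [0.636, -0.2798, 0.0746]
tcp_rot: [[0.079, 0.997, -0.003], [0.997, -0.079, 0.002], [0.001, -0.003, -1.0]]
wrist_force: [-0.7, 0.4, -4.9]
width: 0.0297
finger_force: 35.0
```

move_arm:
  commands: [0, 0, 0.05, 0, 0, 0, 0, 0, 0.035, 0, 0, 0, 0, 0, 0.015, 0, 0, 0, 0, 0, 0.008, 0, 0, 0, 0, 0, 0, 0, 0, 0]

```text
t: 31.6
eef_pos: [0.6371, -0.2811, 0.0553]
tcp_rot: [[0.08, 0.997, 0.0], [0.997, -0.08, -0.0], [-0.0, 0.0, -1.0]]
wrist_force: [0.1, 0.0, -4.6]
width: 0.0296
finger_force: 35.0
```

move_arm:
  commands: [0, 0, 0.004, 0, 0, 0, 0, 0, 0, 0, 0, 0, 0, 0, 0, 0, 0, 0]

```text
t: 31.98
eef_pos: [0.6373, -0.2811, 0.0549]
tcp_rot: [[0.08, 0.997, 0.001], [0.997, -0.08, -0.0], [-0.0, 0.001, -1.0]]
wrist_force: [-2.4, 2.6, 7.4]
width: 0.0301
finger_force: 35.0
```

move_arm:
  commands: [0, 0, 0, 0, 0, 0, 0, 0, 0, 0, 0, 0, 0, 0, 0, 0, 0, 0, 0, 0, 0, 0, 0, 0, 0, 0, 0, 0, 0, 0]
  jaw: 1

```text
t: 32.6
eef_pos: [0.637, -0.281, 0.0541]
tcp_rot: [[0.08, 0.997, -0.0], [0.997, -0.08, 0.0], [0.0, -0.0, -1.0]]
wrist_force: [0.9, 0.9, 0.3]
width: 0.0771
finger_force: 0.0
```

move_arm:
  commands: [0, 0, -0.1, 0, 0, 0, 0, 0, -0.2, 0, 0, 0, 0, 0, -0.25, 0, 0, 0, 0, 0, -0.25, 0, 0, 0]

```text
t: 33.1
eef_pos: [0.6369, -0.2809, 0.2173]
tcp_rot: [[0.08, 0.997, 0.001], [0.997, -0.08, -0.001], [-0.0, 0.001, -1.0]]
wrist_force: [0.5, -0.7, -0.4]
width: 0.0912
finger_force: 0.0
```

```bash
python3 - <<'E'
from f2 import *
o=st(); p=o['eef_pos']
print([(np.round(d['location'],3),round(d['p'],2)) for c in('side','wrist') for d in (snap(c),cams.place_of('gauge',c))[1]])
bars([(.492,-.0556,.034),(.637,-.042,.048),(.6135,.0857,.034)],('top','side'))
plan([(.61,-.042,.22,-1.506),1])
E
```

```text
t 33.1 p [ 0.6369 -0.2809  0.2173] ang -0.08 w 0.0912 F [ 0.5 -0.7 -0.4]
[(array([ 0.636, -0.279,  0.006]), 0.66), (array([ 0.636, -0.28 ,  0.006]), 0.6)]
  side [ 0.4926 -0.0559  0.164   0.9401] 962
(0.492, -0.0556) [ 0.4926 -0.0559  0.164   0.9401]
  side [ 0.6378 -0.0423  0.1072  0.942 ] 1005
(0.637, -0.042) [ 0.6378 -0.0423  0.1072  0.942 ]
  side [0.6182 0.0867 0.0979 0.9477] 806
(0.6135, 0.0857) [0.6182 0.0867 0.0979 0.9477]
[0.107,-0.021,-0.003,0,0,0.259,0.104,-0.034,-0.003,0,0,0.259,0.098,-0.048,-0.003,0,0,0.259,0.091,-0.06,-0.003,0,0,0.259,0.083,-0.071,-0.003,0,0,0.259]
[0.073,-0.081,-0.003,0,0,0.259,0.062,-0.09,-0.003,0,0,0.26,0.05,-0.097,-0.003,0,0,0.259,0.037,-0.103,-0.003,-0.001,0.001,0.26,0.023,-0.107,-0.002,0,0,0.259]
[0.009,-0.109,-0.003,-0.001,0.001,0.26,0,0,0,0,0,0]
```

move_arm:
  commands: [0.107, -0.021, 0, 0, 0, 0.259, 0.104, -0.034, 0, 0, 0, 0.259, 0.098, -0.048, -0.003, 0, 0, 0.259, 0.091, -0.06, -0.003, 0, 0, 0.259, 0.083, -0.071, -0.003, 0, 0, 0.259]

```text
t: 34.33
eef_pos: [0.6246, -0.1718, 0.2157]
tcp_rot: [[0.668, 0.744, -0.0], [0.744, -0.668, 0.0], [-0.0, -0.0, -1.0]]
wrist_force: [0.6, -0.6, -0.6]
width: 0.0913
finger_force: 0.0
```

move_arm:
  commands: [0.073, -0.081, 0, 0, 0, 0.259, 0.062, -0.09, 0, 0, 0, 0.26, 0.05, -0.097, -0.003, 0, 0, 0.259, 0.037, -0.103, -0.003, 0, 0, 0.26, 0.023, -0.107, -0.002, 0, 0, 0.259]

```text
t: 34.95
eef_pos: [0.6126, -0.0632, 0.2173]
tcp_rot: [[0.982, 0.189, -0.0], [0.189, -0.982, 0.0], [-0.0, -0.0, -1.0]]
wrist_force: [-0.5, 0.8, 0.1]
width: 0.0913
finger_force: 0.0
```

move_arm:
  commands: [0.009, -0.109, 0, 0, 0, 0.26, 0, 0, 0, 0, 0, 0, 0, 0, 0, 0, 0, 0]

```text
t: 35.33
eef_pos: [0.6104, -0.0427, 0.2174]
tcp_rot: [[0.998, 0.067, -0.0], [0.067, -0.998, -0.0], [-0.0, 0.0, -1.0]]
wrist_force: [0.6, 0.5, 0.1]
width: 0.0911
finger_force: 0.0
```

```bash
python3 - <<'E'
from f2 import *
o=st(); p=o['eef_pos']
bars([(.492,-.0556,.034),(.637,-.042,.048),(.6135,.0857,.034)],('side','wrist'))
x,y,a=.636,-.042,-1.497
plan([(x,y,.13,a),'',(x,y,.04,a),(x,y,.02,a),2])
E
```

```text
t 35.33 p [ 0.6104 -0.0427  0.2174] ang -1.503 w 0.0911 F [0.6 0.5 0.1]
  side [ 0.4927 -0.0565  0.1418  0.9673] 1017
  wrist [ 0.4894 -0.0563  0.1577  0.5979] 2436
(0.492, -0.0556) [ 0.4927 -0.0565  0.1418  0.9673]
  wrist [ 0.635  -0.042   0.0766  0.9669] 5663
(0.637, -0.042) [ 0.635  -0.042   0.0766  0.9669]
  side [0.6157 0.0865 0.1284 0.9254] 762
  wrist [0.6137 0.0851 0.0695 0.9776] 5555
(0.6135, 0.0857) [0.6136 0.0853 0.0904 0.9407]
[0.064,0.003,0.219,0,0,-0.009,0.064,0.004,0.219,0,0,-0.009]
# 
[0,0,0.225,0,0,0,0,0,0.225,0,0,0,0,0,0.1,0,0,0,0,0,0,0,0,0,0,0,0,0,0,0]
```

move_arm:
  commands: [0.064, 0.003, 0.219, 0, 0, -0.009, 0.064, 0.004, 0.219, 0, 0, -0.009]

```text
t: 35.98
eef_pos: [0.6367, -0.042, 0.1294]
tcp_rot: [[0.997, 0.074, 0.002], [0.074, -0.997, -0.0], [0.002, 0.0, -1.0]]
wrist_force: [-0.1, -0.2, 0.0]
width: 0.0911
finger_force: 0.0
```

move_arm:
  commands: [0, 0, 0.225, 0, 0, 0, 0, 0, 0.2, 0, 0, 0, 0, 0, 0.1, 0, 0, 0, 0, 0, 0.025, 0, 0, 0, 0, 0, 0, 0, 0, 0]

```text
t: 36.6
eef_pos: [0.6363, -0.0419, 0.0204]
tcp_rot: [[0.997, 0.074, 0.0], [0.074, -0.997, -0.0], [0.0, 0.0, -1.0]]
wrist_force: [0.4, -0.6, 0.3]
width: 0.0913
finger_force: 0.0
```

move_arm:
  commands: [0, 0, 0, 0, 0, 0, 0, 0, 0, 0, 0, 0, 0, 0, 0, 0, 0, 0, 0, 0, 0, 0, 0, 0, 0, 0, 0, 0, 0, 0]
  jaw: -1
  force: 20

```text
t: 37.22
eef_pos: [0.636, -0.0418, 0.02]
tcp_rot: [[0.997, 0.074, 0.0], [0.074, -0.997, -0.0], [0.0, 0.0, -1.0]]
wrist_force: [0.9, -0.6, 1.0]
width: 0.0439
finger_force: 0.0
```

move_arm:
  commands: [0, 0, 0, 0, 0, 0, 0, 0, 0, 0, 0, 0, 0, 0, 0, 0, 0, 0]

```text
t: 37.6
eef_pos: [0.6359, -0.0418, 0.0199]
tcp_rot: [[0.997, 0.074, -0.0], [0.074, -0.997, -0.0], [-0.0, 0.0, -1.0]]
wrist_force: [-0.8, 0.1, 1.3]
width: 0.0398
finger_force: 20.0
```

```bash
python3 - <<'E'
from h import *
o=st(); p=o['eef_pos']; a=-1.497
plan([(p[0],p[1],.12,a),(.53,-.17,.17,-1.51),'',(.4213,-.35,.13,-1.53),1,'down',(.4213,-.35,p[2],-1.53)])
E
```

```text
t 37.6 p [ 0.6359 -0.0418  0.0199] ang -1.497 w 0.0398 F [-0.8  0.1  1.3]
[0,0,-0.167,0,0,0,0,0,-0.167,0,0,0,0,0,-0.166,0,0,0,-0.144,0.15,-0.063,0,0,0.007,-0.143,0.151,-0.062,0,0,0.006]
[-0.143,0.151,-0.063,0,0,0.007,-0.143,0.151,-0.062,0,0,0.006]
# 
[-0.119,0.173,0.04,0,0,0.008,-0.119,0.174,0.04,0,0,0.008,-0.118,0.174,0.04,0,0,0.008,-0.117,0.174,0.04,0,0,0.008,-0.117,0.175,0.04,0,0,0.008]
[0,0,0,0,0,0]
# down
[0,0,0.183,0,0,0,0,0,0.184,0,0,0,0,0,0.183,0,0,0]
```

move_arm:
  commands: [0, 0, -0.1, 0, 0, 0, 0, 0, -0.2, 0, 0, 0, 0, 0, -0.2, 0, 0, 0, -0.144, 0.15, -0.063, 0, 0, 0.007, -0.143, 0.151, -0.062, 0, 0, 0.006]

```text
t: 38.22
eef_pos: [0.5825, -0.1065, 0.1456]
tcp_rot: [[0.998, 0.068, 0.001], [0.068, -0.998, -0.0], [0.001, 0.0, -1.0]]
wrist_force: [0.1, -0.7, -1.5]
width: 0.04
finger_force: 20.0
```

move_arm:
  commands: [-0.143, 0.151, -0.063, 0, 0, 0.007, -0.143, 0.151, -0.062, 0, 0, 0.006, -0.119, 0.173, 0.04, 0, 0, 0.008, -0.119, 0.174, 0.04, 0, 0, 0.008, -0.118, 0.174, 0.04, 0, 0, 0.008]

```text
t: 38.85
eef_pos: [0.4639, -0.2792, 0.1458]
tcp_rot: [[0.999, 0.049, 0.0], [0.049, -0.999, -0.0], [0.0, 0.0, -1.0]]
wrist_force: [0.7, 0.9, -1.5]
width: 0.0396
finger_force: 20.0
```

move_arm:
  commands: [-0.117, 0.174, 0.04, 0, 0, 0.008, -0.117, 0.175, 0.04, 0, 0, 0.008, 0, 0, 0, 0, 0, 0, 0, 0, 0.2, 0, 0, 0, 0, 0, 0.18, 0, 0, 0]

```text
t: 39.48
eef_pos: [0.4217, -0.3497, 0.0533]
tcp_rot: [[0.999, 0.041, 0.001], [0.041, -0.999, -0.001], [0.001, 0.001, -1.0]]
wrist_force: [0.3, -0.1, -0.8]
width: 0.0396
finger_force: 20.0
```

move_arm:
  commands: [0, 0, 0.1, 0, 0, 0, 0, 0, 0.05, 0, 0, 0, 0, 0, 0.02, 0, 0, 0, 0, 0, 0.007, 0, 0, 0, 0, 0, 0, 0, 0, 0]

```text
t: 40.1
eef_pos: [0.4215, -0.3502, 0.0191]
tcp_rot: [[0.999, 0.041, 0.001], [0.041, -0.999, -0.001], [0.001, 0.001, -1.0]]
wrist_force: [-0.0, -0.7, -0.9]
width: 0.0396
finger_force: 20.0
```

```bash
python3 - <<'E'
from f2 import *
o=st()
for c in('side','wrist'): snap(c); print(c,[(np.round(d['location'],3),round(d['p'],2)) for d in cams.place_of('bar1',c)])
plan([(.4213,-.35,.12,-1.53),(.5,-.17,.17,-1.51),'',(.48,-.0556,.2,-1.42),1])
E
```

```text
t 40.1 p [ 0.4215 -0.3502  0.0191] ang -1.53 w 0.0396 F [-0.  -0.7 -0.9]
side [(array([0.223, 0.259, 0.002]), 0.89), (array([ 0.53 , -0.024,  0.014]), 0.73), (array([ 0.421, -0.352,  0.008]), 0.57), (array([0.612, 0.081, 0.013]), 0.49), (array([0.329, 0.171, 0.   ]), 0.27), (array([0.428, 0.333, 0.   ]), 0.23)]
wrist [(array([ 0.419, -0.35 ,  0.008]), 0.56)]
[0,0,-0.169,0,0,0,0,0,-0.168,0,0,0,0,-0.001,-0.169,0.001,-0.001,0,0.086,-0.177,-0.05,0,0,-0.008,0.087,-0.176,-0.05,0,0,-0.008]
[0.087,-0.176,-0.05,0,0,-0.008,0.088,-0.175,-0.05,0,0,-0.008,0.089,-0.175,-0.05,0,0,-0.008]
# 
[-0.022,-0.192,-0.05,0,0,-0.06,-0.016,-0.193,-0.05,0,0,-0.06,-0.01,-0.194,-0.05,0,0,-0.06,0,0,0,0,0,0]
```

Bar1 has now been knocked to about (0.53, -0.02). I release bar2, then re-measure.

move_arm:
  commands: [0, 0, 0.003, 0, 0, 0, 0, 0, 0, 0, 0, 0]

```text
t: 40.55
eef_pos: [0.4212, -0.35, 0.0179]
tcp_rot: [[0.999, 0.041, -0.0], [0.041, -0.999, 0.0], [-0.0, -0.0, -1.0]]
wrist_force: [0.1, -0.7, -0.7]
width: 0.0399
finger_force: 20.0
```

move_arm:
  commands: [0, 0, 0, 0, 0, 0, 0, 0, 0, 0, 0, 0, 0, 0, 0, 0, 0, 0, 0, 0, 0, 0, 0, 0, 0, 0, 0, 0, 0, 0]
  jaw: 1

```text
t: 41.18
eef_pos: [0.4212, -0.35, 0.0179]
tcp_rot: [[0.999, 0.041, 0.0], [0.041, -0.999, -0.0], [0.0, 0.0, -1.0]]
wrist_force: [0.3, 0.0, 0.0]
width: 0.0868
finger_force: 0.0
```

move_arm:
  commands: [0, 0, -0.15, 0, 0, 0, 0, 0, -0.2, 0, 0, 0, 0, 0, -0.16, 0, 0, 0, 0.086, -0.177, -0.05, 0, 0, -0.008, 0.087, -0.176, -0.05, 0, 0, -0.008]

```text
t: 41.8
eef_pos: [0.4531, -0.2774, 0.1406]
tcp_rot: [[0.999, 0.048, 0.001], [0.048, -0.999, -0.0], [0.001, 0.0, -1.0]]
wrist_force: [0.1, 0.3, -0.6]
width: 0.0914
finger_force: 0.0
```

move_arm:
  commands: [0.087, -0.176, -0.05, 0, 0, -0.008, 0.088, -0.175, -0.05, 0, 0, -0.008, 0.089, -0.175, -0.05, 0, 0, -0.008, 0, 0, 0, 0, 0, 0]

```text
t: 42.3
eef_pos: [0.5009, -0.1682, 0.1706]
tcp_rot: [[0.998, 0.064, 0.001], [0.064, -0.998, -0.0], [0.001, 0.0, -1.0]]
wrist_force: [-0.1, -0.1, 0.1]
width: 0.0911
finger_force: 0.0
```

```bash
python3 - <<'E'
from f2 import *
o=st()
bars([(.53,-.024,.034),(.6135,.0857,.034)],('top','side','wrist'),name='k1')
for c in('top','side'): print(c,[(np.round(d['location'],3),round(d['p'],2)) for d in cams.place_of('bar1',c)])
E
```

```text
t 42.3 p [ 0.5009 -0.1682  0.1706] ang -1.507 w 0.0911 F [-0.1 -0.1  0.1]
  top [ 0.5315 -0.022   0.1343  0.7881] 575
  side [ 0.5284 -0.0243  0.1729  0.9608] 967
  wrist [ 0.5266 -0.0244  0.1467  0.9745] 7575
(0.53, -0.024) [ 0.5274 -0.0244  0.1519  0.9536]
  top [0.6165 0.0865 0.0709 0.9594] 764
  side [0.6138 0.0869 0.1801 0.7344] 638
  wrist [0.6131 0.0858 0.0727 0.9733] 1344
(0.6135, 0.0857) [0.6143 0.086  0.0687 0.9453]
top [(array([ 0.526, -0.025,  0.01 ]), 0.81), (array([ 0.42 , -0.348,  0.012]), 0.66), (array([0.613, 0.089, 0.011]), 0.66)]
side [(array([ 0.422, -0.351,  0.006]), 0.91), (array([0.614, 0.084, 0.011]), 0.87), (array([ 0.222,  0.259, -0.001]), 0.75), (array([ 0.529, -0.026,  0.01 ]), 0.6), (array([0.43 , 0.325, 0.001]), 0.5), (array([ 0.783, -0.123, -0.003]), 0.31), (array([ 0.342, -0.154,  0.   ]), 0.17)]
```

View pics/k1side.png

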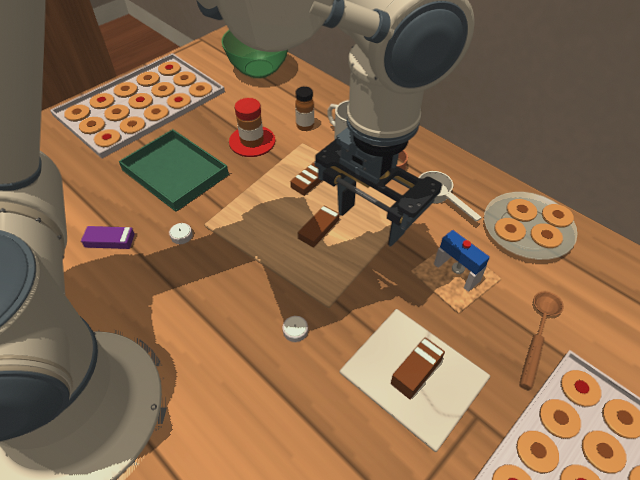

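Bar1 now lies at (0.527, -0.024, yaw 0.148), bar2 is flat on the slab (px 418,368), and the gauge is on its mat. I pick bar1 for the tin.

```bash
python3 - <<'E'
from h import *
a=-1.423;x,y=.527,-.0244
plan([(x,y,.14,a),'down',(x,y,.05,a),(x,y,.0145,a),'grip+lift',(x,y,.11,a),(.48,.17,.14,-1.47),(.429,.368,.12,-1.517),1,'down',(.429,.368,.03,-1.517),(.429,.368,.0085,-1.517)])
E
```

```text
[0.045,-0.18,0.037,0,0,-0.044,0.049,-0.179,0.037,0,0,-0.044,0.053,-0.178,0.038,0,0,-0.043,0.056,-0.177,0.037,0,0,-0.044]
# down
[0,0,0.225,0,0,0,0,0,0.225,0,0,0,0,0,0.178,0,0,0]
# grip+lift
[0,0,-0.239,0,0,0,0,0,-0.239,0,0,0,-0.018,-0.199,-0.03,0,0,0.019,-0.02,-0.199,-0.03,0,0,0.019,-0.021,-0.199,-0.03,0,0,0.019]
[-0.024,-0.199,-0.03,0,0,0.019,-0.025,-0.198,-0.03,0,0,0.018,-0.031,-0.202,0.02,0,0,0.019,-0.033,-0.202,0.02,0,0,0.019,-0.034,-0.202,0.02,0,0,0.019]
[-0.037,-0.201,0.02,0,0,0.019,-0.038,-0.201,0.02,0,0,0.018,0,0,0,0,0,0]
# down
[0,0,0.225,0,0,0,0,0,0.225,0,0,0,0,0,0.108,0,0,0]
```

move_arm:
  commands: [0.045, -0.18, 0.037, 0, 0, -0.044, 0.049, -0.179, 0.037, 0, 0, -0.044, 0.053, -0.178, 0.038, 0, 0, -0.043, 0.056, -0.177, 0.037, 0, 0, -0.044]

```text
t: 43.35
eef_pos: [0.5272, -0.0231, 0.1399]
tcp_rot: [[0.989, 0.148, 0.0], [0.148, -0.989, -0.0], [0.0, 0.0, -1.0]]
wrist_force: [0.1, -0.2, -0.1]
width: 0.0911
finger_force: 0.0
```

move_arm:
  commands: [0, 0, 0.225, 0, 0, 0, 0, 0, 0.225, 0, 0, 0, 0, 0, 0.12, 0, 0, 0, 0, 0, 0.058, 0, 0, 0, 0, 0, 0, 0, 0, 0]

```text
t: 43.98
eef_pos: [0.527, -0.0242, 0.0144]
tcp_rot: [[0.989, 0.148, -0.001], [0.148, -0.989, 0.0], [-0.001, -0.0, -1.0]]
wrist_force: [-0.8, -0.5, 0.9]
width: 0.0913
finger_force: 0.0
```

move_arm:
  commands: [0, 0, 0, 0, 0, 0, 0, 0, 0, 0, 0, 0, 0, 0, 0, 0, 0, 0, 0, 0, 0, 0, 0, 0, 0, 0, 0, 0, 0, 0]
  jaw: -1
  force: 20

```text
t: 44.6
eef_pos: [0.5271, -0.0241, 0.0146]
tcp_rot: [[0.989, 0.148, 0.0], [0.148, -0.989, -0.0], [0.0, 0.0, -1.0]]
wrist_force: [-0.1, 0.0, 0.3]
width: 0.044
finger_force: 0.0
```

move_arm:
  commands: [0, 0, 0, 0, 0, 0, 0, 0, 0, 0, 0, 0, 0, 0, 0, 0, 0, 0]

```text
t: 44.98
eef_pos: [0.527, -0.0242, 0.0145]
tcp_rot: [[0.989, 0.148, -0.0], [0.148, -0.989, -0.0], [-0.0, 0.0, -1.0]]
wrist_force: [0.7, -0.2, 2.3]
width: 0.04
finger_force: 20.0
```

move_arm:
  commands: [0, 0, -0.239, 0, 0, 0, 0, 0, -0.239, 0, 0, 0, -0.018, -0.199, -0.03, 0, 0, 0.019, -0.02, -0.199, -0.03, 0, 0, 0.019, -0.021, -0.199, -0.03, 0, 0, 0.019]

```text
t: 45.6
eef_pos: [0.4983, 0.0935, 0.1283]
tcp_rot: [[0.993, 0.119, -0.0], [0.119, -0.993, 0.0], [-0.0, -0.0, -1.0]]
wrist_force: [0.1, -0.9, -1.4]
width: 0.04
finger_force: 20.0
```

move_arm:
  commands: [-0.024, -0.199, -0.03, 0, 0, 0.019, -0.025, -0.198, -0.03, 0, 0, 0.018, -0.031, -0.202, 0.02, 0, 0, 0.019, -0.033, -0.202, 0.02, 0, 0, 0.019, -0.034, -0.202, 0.02, 0, 0, 0.019]

```text
t: 46.22
eef_pos: [0.4488, 0.2903, 0.1279]
tcp_rot: [[0.997, 0.072, -0.0], [0.072, -0.997, -0.0], [-0.0, 0.0, -1.0]]
wrist_force: [0.5, -0.8, -0.7]
width: 0.0397
finger_force: 20.0
```

move_arm:
  commands: [-0.037, -0.201, 0.02, 0, 0, 0.019, -0.038, -0.201, 0.02, 0, 0, 0.018, 0, 0, 0, 0, 0, 0, 0, 0, 0, 0, 0, 0]

```text
t: 46.72
eef_pos: [0.4287, 0.368, 0.1199]
tcp_rot: [[0.998, 0.055, -0.0], [0.055, -0.998, -0.001], [-0.0, 0.0, -1.0]]
wrist_force: [-0.1, 0.7, -0.9]
width: 0.0399
finger_force: 20.0
```

move_arm:
  commands: [0, 0, 0.225, 0, 0, 0, 0, 0, 0.18, 0, 0, 0, 0, 0, 0.1, 0, 0, 0, 0, 0, 0.053, 0, 0, 0, 0, 0, 0, 0, 0, 0]

```text
t: 47.35
eef_pos: [0.4291, 0.3677, 0.0084]
tcp_rot: [[0.999, 0.054, -0.001], [0.054, -0.999, -0.0], [-0.001, 0.0, -1.0]]
wrist_force: [-0.2, -0.6, -0.7]
width: 0.0396
finger_force: 20.0
```

```bash
python3 - <<'E'
from h import *
o=st(); snap('side'); print([(np.round(d['location'],3),round(d['p'],2)) for d in cams.place_of('bar1','side')])
plan([(.429,.368,.13,-1.517),(.58,.11,.2,-1.5),2])
E
```

```text
t 47.35 p [0.4291 0.3677 0.0084] ang -1.517 w 0.0396 F [-0.2 -0.6 -0.7]
[(array([ 0.422, -0.35 ,  0.009]), 0.91), (array([0.613, 0.086, 0.014]), 0.77), (array([0.432, 0.368, 0.005]), 0.65), (array([ 0.222,  0.258, -0.001]), 0.59), (array([ 0.619,  0.291, -0.002]), 0.56)]
[-0.001,0,-0.201,0,-0.001,0,-0.001,0.001,-0.201,-0.001,0,0,0,0,-0.202,0,-0.001,0,0.098,0.19,-0.05,0,0,-0.005,0.097,0.19,-0.05,0,0,-0.005]
[0.097,0.19,-0.05,0,0,-0.005,0.096,0.191,-0.05,0,0,-0.005,0.096,0.191,-0.05,0,0,-0.005,0.095,0.191,-0.05,0,0,-0.004,0.095,0.191,-0.05,0,0,-0.005]
[0,0,0,0,0,0,0,0,0,0,0,0]
```

move_arm:
  commands: [0, 0, 0.007, 0, 0, 0, 0, 0, 0, 0, 0, 0]

```text
t: 47.7
eef_pos: [0.4291, 0.3685, 0.0076]
tcp_rot: [[0.999, 0.054, 0.001], [0.054, -0.999, 0.0], [0.001, -0.0, -1.0]]
wrist_force: [1.0, 0.9, -1.6]
width: 0.0398
finger_force: 20.0
```

move_arm:
  commands: [0, 0, 0, 0, 0, 0, 0, 0, 0, 0, 0, 0, 0, 0, 0, 0, 0, 0, 0, 0, 0, 0, 0, 0]
  jaw: 0.2

```text
t: 48.2
eef_pos: [0.4289, 0.3683, 0.0071]
tcp_rot: [[0.999, 0.054, -0.0], [0.054, -0.999, -0.0], [-0.0, 0.0, -1.0]]
wrist_force: [0.0, -0.5, 0.1]
width: 0.0547
finger_force: 0.0
```

move_arm:
  commands: [0, 0, -0.15, 0, 0, 0, 0, 0, -0.22, 0, 0, 0, 0, 0, -0.24, 0, 0, 0, 0.098, 0.19, -0.05, 0, 0, -0.005, 0.097, 0.19, -0.05, 0, 0, -0.005]

```text
t: 48.82
eef_pos: [0.4726, 0.294, 0.15]
tcp_rot: [[0.998, 0.061, 0.001], [0.061, -0.998, 0.0], [0.001, -0.0, -1.0]]
wrist_force: [0.5, -0.4, -0.5]
width: 0.0548
finger_force: 0.0
```

move_arm:
  commands: [0.097, 0.19, -0.05, 0, 0, -0.005, 0.096, 0.191, -0.05, 0, 0, -0.005, 0.096, 0.191, -0.05, 0, 0, -0.005, 0.095, 0.191, -0.05, 0, 0, -0.004, 0.095, 0.191, -0.05, 0, 0, -0.005]
  jaw: 1

```text
t: 49.45
eef_pos: [0.5804, 0.109, 0.1995]
tcp_rot: [[0.997, 0.071, -0.0], [0.071, -0.997, 0.0], [-0.0, -0.0, -1.0]]
wrist_force: [-0.3, 0.0, -0.4]
width: 0.0911
finger_force: 0.0
```

move_arm:
  commands: [0, 0, 0, 0, 0, 0, 0, 0, 0, 0, 0, 0]

```text
t: 49.7
eef_pos: [0.5795, 0.1105, 0.1988]
tcp_rot: [[0.997, 0.071, -0.001], [0.071, -0.997, 0.0], [-0.001, -0.0, -1.0]]
wrist_force: [-0.0, 0.7, -0.3]
width: 0.091
finger_force: 0.0
```

```bash
python3 - <<'E'
from f2 import *
o=st()
bars([(.6135,.0857,.034)],('side','wrist'))
snap('side'); print([(np.round(d['location'],3),round(d['p'],2)) for d in cams.place_of('bar1','side')])
a=-1.499;x,y=.6137,.0857
plan([(x,y,.14,a),'down',(x,y,.05,a),(x,y,.0145,a),'grip+lift',(x,y,.11,a),(.50,.2,.13,-1.51),(.433,.292,.12,-1.517),1,'down',(.433,.292,.03,-1.517),(.433,.292,.0085,-1.517)])
E
```

```text
t 49.7 p [0.5795 0.1105 0.1988] ang -1.5 w 0.091 F [-0.   0.7 -0.3]
  side [0.6161 0.0855 0.084  0.9366] 758
  wrist [0.6127 0.0858 0.0635 0.9723] 5617
(0.6135, 0.0857) [0.6141 0.0859 0.071  0.9479]
[(array([0.615, 0.085, 0.014]), 0.84), (array([ 0.419, -0.351,  0.006]), 0.83), (array([0.223, 0.259, 0.004]), 0.79), (array([0.431, 0.37 , 0.004]), 0.62)]
[0.081,0.069,0.148,0,0,0,0.08,0.069,0.147,0,0.001,0.001]
# down
[0,0,0.225,0,0,0,0,0,0.225,0,0,0,0,0,0.178,0,0,-0]
# grip+lift
[0,0,-0.239,0,0,0,0,0,-0.239,0,0,0,-0.131,-0.153,-0.025,0,0,0.005,-0.132,-0.152,-0.025,0,0,0.006,-0.132,-0.152,-0.025,0,0,0.005]
[-0.133,-0.151,-0.025,0,0,0.006,-0.102,-0.16,0.017,0,0,0.005,-0.103,-0.16,0.016,0,0,0.004,-0.103,-0.159,0.017,0,0,0.005,0,0,0,0,0,0]
# down
[0,0,0.225,0,0,0,0,0,0.225,0,0,0,0,0,0.107,0,0,-0]
```

move_arm:
  commands: [0.081, 0.069, 0.148, 0, 0, 0, 0.08, 0.069, 0.147, 0, 0.001, 0.001, 0, 0, 0, 0, 0, 0]

```text
t: 50.38
eef_pos: [0.6134, 0.0847, 0.1381]
tcp_rot: [[0.998, 0.07, -0.003], [0.07, -0.998, -0.0], [-0.003, -0.0, -1.0]]
wrist_force: [-0.0, -0.3, -0.1]
width: 0.0913
finger_force: 0.0
```

move_arm:
  commands: [0, 0, 0.225, 0, 0, 0, 0, 0, 0.225, 0, 0, 0, 0, 0, 0.12, 0, 0, 0, 0, 0, 0.058, 0, 0, 0, 0, 0, 0, 0, 0, 0]

```text
t: 51.0
eef_pos: [0.6141, 0.0855, 0.015]
tcp_rot: [[0.997, 0.071, 0.001], [0.071, -0.997, 0.0], [0.001, -0.0, -1.0]]
wrist_force: [-0.1, 0.4, 0.7]
width: 0.0913
finger_force: 0.0
```

move_arm:
  commands: [0, 0, 0, 0, 0, 0, 0, 0, 0, 0, 0, 0, 0, 0, 0, 0, 0, 0, 0, 0, 0, 0, 0, 0, 0, 0, 0, 0, 0, 0]
  jaw: -1
  force: 20

```text
t: 51.62
eef_pos: [0.6141, 0.0851, 0.0146]
tcp_rot: [[0.997, 0.071, 0.001], [0.071, -0.997, 0.0], [0.001, -0.0, -1.0]]
wrist_force: [-0.3, 0.1, 0.5]
width: 0.0439
finger_force: 0.0
```

move_arm:
  commands: [0, 0, 0, 0, 0, 0, 0, 0, 0, 0, 0, 0, 0, 0, 0, 0, 0, 0]

```text
t: 52.0
eef_pos: [0.6141, 0.0851, 0.0145]
tcp_rot: [[0.997, 0.071, 0.0], [0.071, -0.997, 0.0], [0.0, 0.0, -1.0]]
wrist_force: [-1.0, -0.3, 1.5]
width: 0.04
finger_force: 20.0
```

move_arm:
  commands: [0, 0, -0.239, 0, 0, 0, 0, 0, -0.239, 0, 0, 0, -0.131, -0.153, -0.025, 0, 0, 0.005, -0.132, -0.152, -0.025, 0, 0, 0.006, -0.132, -0.152, -0.025, 0, 0, 0.005]

```text
t: 52.62
eef_pos: [0.528, 0.1716, 0.1252]
tcp_rot: [[0.998, 0.062, 0.001], [0.062, -0.998, 0.0], [0.001, -0.0, -1.0]]
wrist_force: [0.8, 0.2, -1.7]
width: 0.0399
finger_force: 20.0
```

move_arm:
  commands: [-0.133, -0.151, -0.025, 0, 0, 0.006, -0.102, -0.16, 0.017, 0, 0, 0.005, -0.103, -0.16, 0.016, 0, 0, 0.004, -0.103, -0.159, 0.017, 0, 0, 0.005, 0, 0, 0, 0, 0, 0]

```text
t: 53.25
eef_pos: [0.4319, 0.2929, 0.1198]
tcp_rot: [[0.998, 0.055, -0.0], [0.055, -0.998, -0.0], [-0.0, 0.0, -1.0]]
wrist_force: [-0.6, 0.1, -0.9]
width: 0.0401
finger_force: 20.0
```

move_arm:
  commands: [0, 0, 0, 0, 0, 0]

```text
t: 53.38
eef_pos: [0.4338, 0.2914, 0.1201]
tcp_rot: [[0.999, 0.053, 0.001], [0.053, -0.999, -0.0], [0.001, 0.0, -1.0]]
wrist_force: [0.1, -0.3, -1.3]
width: 0.0399
finger_force: 20.0
```

```bash
python3 - <<'E'
from h import *
o=st(); snap('side'); print([(np.round(d['location'],3),round(d['p'],2)) for d in cams.place_of('bar1','side')])
plan([(.433,.292,.03,-1.517),(.433,.292,.0072,-1.517)])
E
```

```text
t 53.38 p [0.4338 0.2914 0.1201] ang -1.517 w 0.0399 F [ 0.1 -0.3 -1.3]
[(array([0.43 , 0.29 , 0.119]), 0.91), (array([0.432, 0.364, 0.003]), 0.8), (array([ 0.221,  0.258, -0.   ]), 0.64), (array([ 0.42 , -0.351,  0.007]), 0.63)]
[-0.003,-0.003,0.225,0,-0.001,-0.002,-0.003,-0.003,0.226,0,-0.001,-0.001,0,0,0.114,0,0,-0]
```

move_arm:
  commands: [0, 0, 0.225, 0, 0, 0, 0, 0, 0.18, 0, 0, 0, 0, 0, 0.1, 0, 0, 0, 0, 0, 0.05, 0, 0, 0, 0, 0, 0.01, 0, 0, 0]

```text
t: 54.1
eef_pos: [0.4339, 0.2912, 0.0069]
tcp_rot: [[0.999, 0.052, 0.0], [0.052, -0.999, -0.0], [0.0, 0.0, -1.0]]
wrist_force: [0.3, -0.5, 0.1]
width: 0.04
finger_force: 20.0
```

move_arm:
  commands: [0, 0, 0, 0, 0, 0, 0, 0, 0, 0, 0, 0]

```text
t: 54.35
eef_pos: [0.4341, 0.2917, 0.0078]
tcp_rot: [[0.999, 0.053, 0.002], [0.053, -0.999, 0.001], [0.002, -0.001, -1.0]]
wrist_force: [0.3, -0.4, -1.2]
width: 0.0399
finger_force: 20.0
```

move_arm:
  commands: [0, 0, 0, 0, 0, 0, 0, 0, 0, 0, 0, 0, 0, 0, 0, 0, 0, 0, 0, 0, 0, 0, 0, 0]
  jaw: 0.2

```text
t: 54.85
eef_pos: [0.4336, 0.2915, 0.0071]
tcp_rot: [[0.999, 0.053, 0.001], [0.053, -0.999, 0.0], [0.001, 0.0, -1.0]]
wrist_force: [-0.4, -0.5, -0.7]
width: 0.0548
finger_force: 0.0
```

move_arm:
  commands: [0, 0, -0.15, 0, 0, 0, 0, 0, -0.22, 0, 0, 0, 0, 0, -0.25, 0, 0, 0, 0, 0, -0.25, 0, 0, 0, 0, 0, -0.1, 0, 0, 0]

```text
t: 55.48
eef_pos: [0.4343, 0.292, 0.2039]
tcp_rot: [[0.999, 0.053, 0.004], [0.053, -0.999, 0.002], [0.004, -0.002, -1.0]]
wrist_force: [-0.2, 0.1, 0.3]
width: 0.0549
finger_force: 0.0
```

move_arm:
  commands: [-0.2, 0.2, -0.05, 0, 0, 0, -0.1, 0.25, -0.05, 0, 0, 0, 0, 0.25, 0, 0, 0, 0, 0, 0, 0, 0, 0, 0]

```text
t: 55.98
eef_pos: [0.3808, 0.1461, 0.2213]
tcp_rot: [[0.999, 0.049, 0.001], [0.049, -0.999, -0.0], [0.001, 0.0, -1.0]]
wrist_force: [0.6, 0.5, 0.0]
width: 0.0545
finger_force: 0.0
```

```bash
python3 - <<'E'
from h import *
o=st()
for c in('side','top'):
    snap(c,'end_'+c+'.png')
    for n in('bar1','jar','gauge'): print(c,n,[(np.round(d['location'],3),round(d['p'],2)) for d in cams.place_of(n,c)])
E
```

```text
t 55.98 p [0.3808 0.1461 0.2213] ang -1.521 w 0.0545 F [0.6 0.5 0. ]
side bar1 [(array([ 0.42 , -0.35 ,  0.008]), 0.93), (array([0.434, 0.368, 0.004]), 0.92), (array([ 0.224,  0.256, -0.   ]), 0.62), (array([0.436, 0.293, 0.003]), 0.59), (array([ 0.625, -0.46 ,  0.002]), 0.47), (array([ 0.784, -0.122, -0.001]), 0.21)]
side jar [(array([0.626, 0.287, 0.002]), 0.79)]
side gauge [(array([ 0.634, -0.283,  0.009]), 0.84)]
top bar1 [(array([0.222, 0.258, 0.005]), 0.71), (array([ 0.423, -0.349,  0.01 ]), 0.61)]
top jar [(array([0.62 , 0.283, 0.008]), 0.9)]
top gauge [(array([ 0.646, -0.283,  0.005]), 0.56)]
```

View pics/end_side.png

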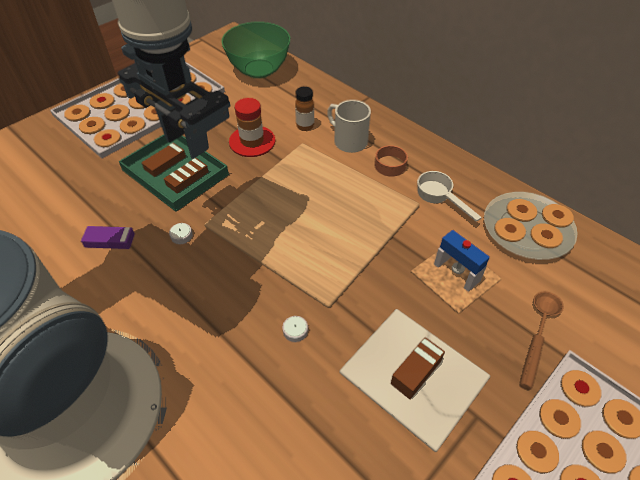

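The end picture shows both flat bars in the tin (px 165,158 and 187,175), bar2 on the slab (418,368), the gauge on its mat (463,260), and the jar on the coaster (250,128). The arm is clear, so I hand in.

```bash
python3 -c "
from workcell import arm
print(arm.sign_off())"
```

```text
the job is handed in; nothing more can be done
None
```

I handed the job in: the jar is on the coaster, bars 1, 2 and 4 were gauged in order (bar 3 was absent), bars 1 and 4 (22 mm) lie in the tin, bar 2 (36 mm) lies on the slab and the gauge is on its mat; the sign-off returned no verdict.

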